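# Fit the sight glasses

## Task

Fit every green sight-glass body on the bench with its glass: slide it fully home under the lips of a free bay of the bracing jig, drop a sight glass flat into its cell, and set a retaining ring on it and screw it clockwise until it is snug, close to its stop. Leave the finished bodies in the jig; there may be more glasses and rings than bodies, and the other things on the bench must be left alone.

Things in the scene. Friction and masses are not known exactly. Their poses are not given: they have to be found in the camera images.
- cell0: Green sight-glass body with a round cell open upwards; may be absent (None). Flange 80 mm (its x) by 92 mm (its y), 12 mm thick; on it an eight-sided neck, 66 mm across flats (flats face x, y and the diagonals), top 45 mm above the underside. Origin: underside centre, z up; a half turn about z changes nothing. About 500 g. Not braced, it spins with a ring turned in it.
- glass0: Sight glass: greenish glass disc fused in a steel rim, 47 mm diameter, 16 mm thick, edges bevelled 3 mm, either face may be up, 90 g. Origin: underside centre, z up. Loose in a cell its underside is 17 mm above the body's, its top 12 mm below the neck's top: so lower it into the mouth as far as the fingers allow, then let it drop. Screwed down it lies about 3.5 mm lower.
- ring0: Steel retaining ring, 42 mm high, 130 g. Hub 45 mm diameter, 32 mm hole, 14 mm high; at its foot two thread lugs (16 mm wide, 5 mm high, 56 mm over both) on its +x and -x sides; on top two flat upright ears to grip, 22 mm wide (x), 42 mm over their outer faces (y), from 14 to 42 mm above the foot. Origin: underside centre, z up; a half turn changes nothing.
- cell1: Like cell0; may be absent. Cells inside: mouth 50 mm wide between two steel thread lips; two entry gaps 22 mm wide in these lips, on the body's +x and -x sides; below, a bore 51 mm wide down to a spring-loaded seat disc 17 mm above the underside, which gives up to 4.5 mm (3.6 N to start, then 1.2 N per mm).
- glass1: Sight glass like glass0.
- ring1: Ring like ring0. Fitting: with its x along the body's x the lugs pass the entry gaps and the ring drops in and stands on the glass, its underside 33 mm above the body's. Turned clockwise from above by about 75 deg it is drawn down 3.5 mm against the seat's spring, and stays.
- cell2: Like cell0; may be absent. Thread of all cells: clockwise from above, the lips' undersides fall 5.5 mm from each gap and run level beyond about 60 deg of ring turn; a stop ends the turn at about 80 deg. Counter-clockwise it stops within 20 deg.
- glass2: Sight glass like glass0.
- ring2: Ring like ring0.
- bay0 (a point): Where the origin of a body is when it is fully home in this bay, on the jig's floor, 6 mm above the bench. Any body may go in any bay. x points into the bay, away from the robot, to its stop 40 mm on; the body's x or its reverse lies along it. The lips over the flange begin 35 mm before this point; before them lies open floor, 90 mm deep.
- bay1 (a point): Where the origin of a body is when it is fully home in this bay, on the jig's floor, 6 mm above the bench. Any body may go in any bay. x points into the bay, away from the robot, to its stop 40 mm on; the body's x or its reverse lies along it. The lips over the flange begin 35 mm before this point; before them lies open floor, 90 mm deep.
- bay2 (a point): Where the origin of a body is when it is fully home in this bay, on the jig's floor, 6 mm above the bench. Any body may go in any bay. x points into the bay, away from the robot, to its stop 40 mm on; the body's x or its reverse lies along it. The lips over the flange begin 35 mm before this point; before them lies open floor, 90 mm deep.
- jig: Fixed grey and blue jig, 340 (y) by 175 mm (x): 6 mm floor plate, three bays 108 mm apart, open to the robot (-x). Each: channel 96 mm wide, stop at the far end, lips overhanging 10 mm each side, 20 to 26 mm above the bench, 76 mm gap for the neck: bodies only slide in from the front, then cannot turn. Flared guides 18 mm high, 35 mm long before the channels. Origin: bench level, 5 mm before the middle bay's point.
- oilcan: Oil can, upright, 56 mm diameter, 110 mm tall: a bystander, to be left alone.
- wrench: Wrench, 170 mm long, lying: a bystander, to be left alone.
- driver: Screwdriver, 180 mm long, lying: a bystander, to be left alone.
- flange: Dark steel pipe flange, 70 mm diameter, 40 mm tall: a bystander, to be left alone.
- hammer: Hammer, 240 mm long, lying behind the jig: a bystander, to be left alone.
Things that resemble listed ones, but are neither listed nor needed, are in the scene too. Leave any yellow look-alike of the glass1 alone.

How it is judged:
At the end, for the whole second after the job is handed in: Every body present is home in a bay (7 mm, 0.1 rad), a glass flat in its cell and pressed at least 1.5 mm into the sprung seat, a ring on it, centred within 4 mm, at least 1.5 mm below its loose height, turned at least 1.1 rad from its entry position, at rest (((distance between cell0 and bay0 below 0.007 m and angle between the x axis of cell0 and the x axis of jig, either way round below 0.1 rad) or (distance between cell0 and bay1 below 0.007 m and angle between the x axis of cell0 and the x axis of jig, either way round below 0.1 rad) or (distance between cell0 and bay2 below 0.007 m and angle between the x axis of cell0 and the x axis of jig, either way round below 0.1 rad)) and ((horizontal distance between glass0 and cell0 below 0.004 m and z of glass0 in the frame of cell0 between 0.01 and 0.0155 m and angle between glass0's own z axis and vertical below 0.1 rad) or (horizontal distance between glass1 and cell0 below 0.004 m and z of glass1 in the frame of cell0 between 0.01 and 0.0155 m and angle between glass1's own z axis and vertical below 0.1 rad) or (horizontal distance between glass2 and cell0 below 0.004 m and z of glass2 in the frame of cell0 between 0.01 and 0.0155 m and angle between glass2's own z axis and vertical below 0.1 rad)) and ((horizontal distance between ring0 and cell0 below 0.004 m and z of ring0 in the frame of cell0 between 0.026 and 0.0315 m and angle between the x axis of ring0 and the x axis of cell0, either way round above 1.1 rad and linear speed of ring0 below 0.02 m/s) or (horizontal distance between ring1 and cell0 below 0.004 m and z of ring1 in the frame of cell0 between 0.026 and 0.0315 m and angle between the x axis of ring1 and the x axis of cell0, either way round above 1.1 rad and linear speed of ring1 below 0.02 m/s) or (horizontal distance between ring2 and cell0 below 0.004 m and z of ring2 in the frame of cell0 between 0.026 and 0.0315 m and angle between the x axis of ring2 and the x axis of cell0, either way round above 1.1 rad and linear speed of ring2 below 0.02 m/s)) and ((distance between cell1 and bay0 below 0.007 m and angle between the x axis of cell1 and the x axis of jig, either way round below 0.1 rad) or (distance between cell1 and bay1 below 0.007 m and angle between the x axis of cell1 and the x axis of jig, either way round below 0.1 rad) or (distance between cell1 and bay2 below 0.007 m and angle between the x axis of cell1 and the x axis of jig, either way round below 0.1 rad)) and ((horizontal distance between glass0 and cell1 below 0.004 m and z of glass0 in the frame of cell1 between 0.01 and 0.0155 m and angle between glass0's own z axis and vertical below 0.1 rad) or (horizontal distance between glass1 and cell1 below 0.004 m and z of glass1 in the frame of cell1 between 0.01 and 0.0155 m and angle between glass1's own z axis and vertical below 0.1 rad) or (horizontal distance between glass2 and cell1 below 0.004 m and z of glass2 in the frame of cell1 between 0.01 and 0.0155 m and angle between glass2's own z axis and vertical below 0.1 rad)) and ((horizontal distance between ring0 and cell1 below 0.004 m and z of ring0 in the frame of cell1 between 0.026 and 0.0315 m and angle between the x axis of ring0 and the x axis of cell1, either way round above 1.1 rad and linear speed of ring0 below 0.02 m/s) or (horizontal distance between ring1 and cell1 below 0.004 m and z of ring1 in the frame of cell1 between 0.026 and 0.0315 m and angle between the x axis of ring1 and the x axis of cell1, either way round above 1.1 rad and linear speed of ring1 below 0.02 m/s) or (horizontal distance between ring2 and cell1 below 0.004 m and z of ring2 in the frame of cell1 between 0.026 and 0.0315 m and angle between the x axis of ring2 and the x axis of cell1, either way round above 1.1 rad and linear speed of ring2 below 0.02 m/s)) and ((distance between cell2 and bay0 below 0.007 m and angle between the x axis of cell2 and the x axis of jig, either way round below 0.1 rad) or (distance between cell2 and bay1 below 0.007 m and angle between the x axis of cell2 and the x axis of jig, either way round below 0.1 rad) or (distance between cell2 and bay2 below 0.007 m and angle between the x axis of cell2 and the x axis of jig, either way round below 0.1 rad)) and ((horizontal distance between glass0 and cell2 below 0.004 m and z of glass0 in the frame of cell2 between 0.01 and 0.0155 m and angle between glass0's own z axis and vertical below 0.1 rad) or (horizontal distance between glass1 and cell2 below 0.004 m and z of glass1 in the frame of cell2 between 0.01 and 0.0155 m and angle between glass1's own z axis and vertical below 0.1 rad) or (horizontal distance between glass2 and cell2 below 0.004 m and z of glass2 in the frame of cell2 between 0.01 and 0.0155 m and angle between glass2's own z axis and vertical below 0.1 rad)) and ((horizontal distance between ring0 and cell2 below 0.004 m and z of ring0 in the frame of cell2 between 0.026 and 0.0315 m and angle between the x axis of ring0 and the x axis of cell2, either way round above 1.1 rad and linear speed of ring0 below 0.02 m/s) or (horizontal distance between ring1 and cell2 below 0.004 m and z of ring1 in the frame of cell2 between 0.026 and 0.0315 m and angle between the x axis of ring1 and the x axis of cell2, either way round above 1.1 rad and linear speed of ring1 below 0.02 m/s) or (horizontal distance between ring2 and cell2 below 0.004 m and z of ring2 in the frame of cell2 between 0.026 and 0.0315 m and angle between the x axis of ring2 and the x axis of cell2, either way round above 1.1 rad and linear speed of ring2 below 0.02 m/s))); the robot touches nothing.
It fails at once if a bystander is moved more than 40 mm (distance of any of oilcan, wrench, driver, flange, hammer from where it was at the start of the episode above 0.04 m).
Of cell0, cell1, cell2 only 2 to 3 are there at a start; the rules pass over those that are not, and their reading is None.
At some moment in a run one of cell0, cell1, cell2, glass0, glass1, glass2 may be knocked a few centimetres aside while the robot is not near it.
It also fails if it takes over 210 s, if anything falls off the work surface, if the arm or the gripper's body presses on something with over 40 N, if the wrist force passes 120 N, or if a joint passes its speed limit or range.

## Robot

A 6-joint arm with a two-finger parallel gripper is mounted at the origin on the work surface. World frame = base frame: x ahead of the robot, y to its left, z up, the work surface at z = 0. Lengths are in m, angles in rad, forces in N, time in s.
With the tool pointing down it reaches from about 0.25 to 0.725 m from the base axis. Payload 4 kg.
Tool frame: the origin (TCP) lies on the centre line of the jaws, within the pads' length; the fingertips stand 17 mm ahead of it and the grasp point (between the pads) lies 2 mm behind it; z points along the fingers, y is the line along which they close (so a half turn about z gives the same grasp; the last joint's range is limited). The gripper opens to 85 mm and grips with 20 to 120 N. Pads are 22 mm wide; open, the fingers measure 114 mm over their backs; the gripper's body (76 mm by 85 mm) begins 54 mm behind the grasp point. The pads swing forward as they close: fully open they stand 13 mm farther back than shut.
Start: joints at [-1.16, 0.241, 0.005, 1.335, 0, 1.571], TCP at [0.2, -0.458, 0.248] pointing down, gripper open.
Joint ranges: [-2.72, 2.72], [-1.05, 1.87], [-1.09, 1.28], [-1.99, 2.15], [-1.42, 1.44], [-3.14, 3.14]. Speed limits (rad/s): [2.79, 2.79, 3.14, 3.14, 3.14, 3.14].

## Interface

Orientations are given as a unit quaternion [x, y, z, w].
In Python, from workcell import bot, camera, get_calibration gives the robot as it stands.
- The arm moves only by the tool apply_moves, never from a script. Its argument "steps" is a list of rows, each a list of 3 entries, a list of its own where there are three numbers: the shift along the tool's x, y, z as a fraction of full scale, then the turn, a rotation vector about the tool's x, y, z as a fraction of full scale, then the opening, from 0 (shut) to 1 (fully open). A call has exactly 8 rows; each row shifts and turns the commanded pose from where the row before left it, along the tool's axes as they then stand; what a row does not reach is not made up. Full scale, the value 1, is 20 cm for a shift and pi rad for a turn. A row lasts 1/12 s, in which the tool goes at most 41.7 mm and 7.16 degrees, less where a joint would pass 70% of its speed; a pose out of reach is approached as far as the arm can. A call with a number of a shift or a turn outside -1 to 1 is refused whole. A call with a gripper value outside its range is refused whole. The fingers move at their own pace and stop on an object; the grip force is fixed at half the most. Time passes only in rows, so rows that do not move let the fingers close, or fill a call up. It gives the time, the measured TCP pose, the force, the opening and the grip force at its end, in the units of the state.
- bot.get_obs(): the state, without advancing time (a new reading comes with each control period).
- camera(name): name is "side" or "top" or "wrist"; returns (picture, depth): 400x640x3 uint8, red, green, blue; 400x640 float32, m along the optical axis (not along the pixel's ray), 0 where there is no reading.
- get_calibration(name): a dict with "fov_y" (degrees; the focal length in pixels is half the picture's height over the tangent of half this angle, whatever the lens; pixels are square), "cx", "cy" (the principal point, pixels), "rvec" (rotation vector, rad) and "tvec" (3), from world to camera coordinates, as OpenCV has them. Camera axes: x right, y down, z forward; pixel columns grow to the right and rows downward; lengths in m; the calibration is good to about 2 mm. A picture is of the moment at which its call begins: read the wrist's pose just before it. get_calibration takes no time and is no camera call; for the wrist camera it gives the pose at the moment of the call.
- bot.job_done(): hands the job in; it is judged then, once.
The state is a dict: "clock": time; "joint_pos": joint angles; "joint_vel": joint speeds; "tau": joint torques, N m; "eef_pos": TCP position; "tool_rot": TCP orientation; "ft_force": force on the tool from outside, world axes, zero at the start; "ft_torque": the same for the moment, N m; "grip_width": finger opening in m; "grasp_force": force on a finger pad.
Only numpy, scipy, OpenCV 4.12 (cv2) and the standard library are available. Lean on these libraries where they do the work, as an engineer would, in place of code of your own. Each camera call takes 0.05 s, during which the arm holds its last target. There are 200 camera calls.

## Working session

There is one attempt and no reset: what is moved stays moved. The work goes in short steps, Python scripts to look and compute and a tool call to move; the robot and the scene stay as the last step left them, time stands still between calls to the robot, and variables do not carry over. Pictures are saved under pics/ and viewed, at most 14 in all, crops included, and the job is handed in when it is done.

Besides the shell and the picture viewer there is one more tool, called after ">>>" as name([rows], argument=value, ...), one row to a line, values as JSON. apply_moves: Moves the arm, as the interface text tells. Its arguments: {"type":"object","properties":{"steps":{"type":"array"}},"required":["steps"]}

```bash
ls; mkdir -p pics
cat > h.py <<'E'
import numpy as np, cv2
from scipy.spatial.transform import Rotation as R
from workcell import bot, camera, get_calibration
def cal(n):
    c=get_calibration(n); f=200/np.tan(np.radians(c['fov_y'])/2)
    return f,c['cx'],c['cy'],R.from_rotvec(np.ravel(c['rvec'])).as_matrix(),np.ravel(c['tvec'])
def cloud(n):
    c=cal(n); im,d=camera(n)
    f,cx,cy,Rm,t=c
    v,u=np.mgrid[:400,:640]
    P=np.stack([(u-cx)/f*d,(v-cy)/f*d,d],-1)
    W=(P-t)@Rm
    W[d==0]=np.nan
    return im,d,W
def save(n,im): cv2.imwrite('pics/'+n,cv2.cvtColor(im,cv2.COLOR_RGB2BGR))
E
python3 - <<'E'
from h import *
for n in ['top','side']:
    im,d,W=cloud(n); save(n+'0.png',im); np.savez(n+'0.npz',im=im,W=W)
    print(n,get_calibration(n))
print(bot.get_obs())
E
```

```text
pics
top {'fov_y': 44.508117249064156, 'cx': 320.6891632994946, 'cy': 201.0563089242402, 'rvec': array([ 2.1755446 , -2.03002626,  0.2094458 ]), 'tvec': array([-0.03510204,  0.56225851,  1.15748814])}
side {'fov_y': 50.89307795454674, 'cx': 318.5066716715979, 'cy': 200.43701188082085, 'rvec': array([ 2.24349371, -0.24357432,  0.14487202]), 'tvec': array([-0.5493701 ,  0.10762312,  0.97049096])}
{'clock': 0.1, 'joint_pos': array([-1.16000554e+00,  2.41372586e-01,  3.86055211e-03,  1.33518253e+00,
       -3.36982596e-06,  1.57077591e+00]), 'joint_vel': array([ 0.00176551, -0.00162069,  0.00145028, -0.00208321, -0.00050033,
       -0.00099994]), 'tau': array([ 7.84695440e-04, -3.73138404e+01,  2.53010201e+01,  1.08611182e-02,
       -6.88336922e-05, -1.56709664e-06]), 'eef_pos': array([ 0.1994563 , -0.45792083,  0.24748509]), 'tool_rot': array([ 9.78977895e-01,  2.03964163e-01, -1.95216962e-04, -9.28827665e-04]), 'ft_force': array([ 0.29029696, -0.12160365,  0.13661105]), 'ft_torque': array([0.02104311, 0.00431444, 0.04726685]), 'grasp_force': 0.0, 'grip_width': 0.08543710188283832}
```

View pics/top0.png

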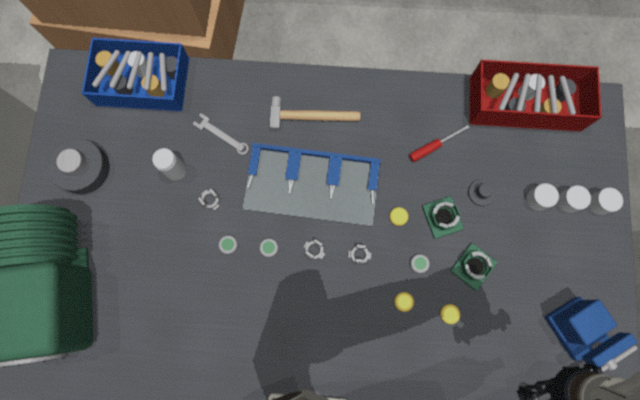

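View pics/side0.png

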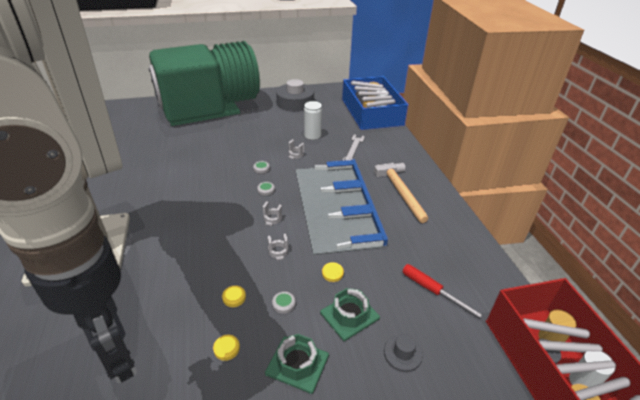

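The top view shows green bodies at (444,217) and (476,265), and only two of them. Glasses with green faces are at (228,245), (268,248) and (420,264). Rings are at (209,200), (315,249) and (360,254). Yellow decoys are at (399,216), (404,302) and (451,314). The jig is around (315,185). I'll measure these from depth next.

```bash
cat > seg.py <<'E'
from h import *
def run(tag=''):
    for n in ['top','side']:
        Z=np.load(n+'0.npz'); im,W=Z['im'],Z['W']
        z=W[...,2]; ok=np.isfinite(z)
        print(n,'bench z',np.nanmedian(z[(abs(z)<.02)]))
        hsv=cv2.cvtColor(im,cv2.COLOR_RGB2HSV)
        obj=((z>.008)&(z<.2)&ok&(W[...,0]>.2)&(W[...,0]<.78)&(abs(W[...,1])<.5)).astype(np.uint8)
        k,l,s,c=cv2.connectedComponentsWithStats(obj)
        for i in range(1,k):
            if s[i,4]<25: continue
            m=l==i; P=W[m]; h=hsv[m]
            (cx,cy),(w,hh),a=cv2.minAreaRect((P[:,:2]*1000).astype(np.float32))
            print(np.round(c[i]),s[i,4],'rect',np.round([cx,cy,w,hh,a],1),'zmax %.0f'%(np.nanpercentile(P[:,2],97)*1000),'hue',int(np.median(h[:,0])),'sat',int(np.median(h[:,1])))
run()
Z=np.load('top0.npz');im,W=Z['im'],Z['W']
hsv=cv2.cvtColor(im,cv2.COLOR_RGB2HSV)
blue=(hsv[...,0]>100)&(hsv[...,0]<125)&(hsv[...,1]>120)
b=blue.copy();b[:140]=0;b[215:]=0;b[:,:235]=0;b[:,390:]=0
P=W[b];print('blue z pct',np.nanpercentile(P[:,2]*1000,[2,10,25,50,75,90,98]).round())
print('jig blue rect',cv2.minAreaRect((P[:,:2]*1000).astype(np.float32)))
z=W[...,2];
v,u=np.mgrid[:400,:640]
roi=(u>238)&(u<388)&(v>140)&(v<228)&(z>.0035)&(z<.06)
k,l,s,c=cv2.connectedComponentsWithStats(roi.astype(np.uint8))
i=1+np.argmax(s[1:,4]);P=W[l==i]
print('jig rect',cv2.minAreaRect((P[:,:2]*1000).astype(np.float32)))
E
python3 seg.py
```

```text
top bench z 0.00013224512727788752
[275. 125.] 87 rect [770.3 141.6  18.7  24.4   2.8] zmax 30 hue 135 sat 3
[427. 149.] 359 rect [ 740.5 -278.8   25.3  134.9   33.4] zmax 28 hue 1 sat 178
[314. 166.] 2145 rect [641.9  29.6 338.8 135.8  87. ] zmax 30 hue 108 sat 148
[239. 148.] 27 rect [705.5 231.4  20.5  20.4  35.4] zmax 13 hue 120 sat 2
[169. 164.] 706 rect [629.6 392.3  53.9  53.2   6.7] zmax 113 hue 98 sat 5
[482. 192.] 459 rect [ 624.3 -410.4   66.6   68.1   46.2] zmax 42 hue 108 sat 15
[209. 199.] 150 rect [559.1 293.   45.1  44.3  10.4] zmax 45 hue 120 sat 3
[443. 217.] 1084 rect [ 552.9 -309.7   92.6   80.5   21.6] zmax 47 hue 74 sat 78
[398. 216.] 260 rect [ 547.1 -196.7   45.5   44.    45. ] zmax 21 hue 30 sat 122
[227. 245.] 263 rect [444.5 232.7  44.   43.5   3.5] zmax 20 hue 68 sat 22
[268. 248.] 264 rect [443.9 129.7  45.9  44.5  51. ] zmax 20 hue 68 sat 24
[314. 249.] 141 rect [446.1  14.8  44.3  42.3  55.7] zmax 44 hue 120 sat 2
[474. 267.] 1135 rect [ 432.5 -390.2   80.    92.8   55.1] zmax 47 hue 74 sat 76
[360. 254.] 147 rect [ 441.3 -102.    42.9   44.8   46.4] zm
[... 1112 characters left out ...]
6.7   72.3] zmax 18 hue 25 sat 174
[349. 312.] 1758 rect [ 554.8 -313.4   93.8   80.5   21.8] zmax 46 hue 74 sat 93
[283. 301.] 366 rect [ 430.7 -258.9   44.    44.6   81.8] zmax 18 hue 68 sat 17
[226. 346.] 497 rect [ 312.9 -335.3   45.5   46.2   76.3] zmax 18 hue 28 sat 171
[297. 362.] 2323 rect [ 433.4 -394.    80.4   92.1   55.4] zmax 46 hue 74 sat 91
[403. 352.] 1022 rect [ 625.5 -416.7   65.9   68.7   58.9] zmax 41 hue 116 sat 13
blue z pct [20. 22. 24. 25. 27. 29. 31.]
jig blue rect ((667.494873046875, 27.9871826171875), (334.7525329589844, 95.25615692138672), 86.2786865234375)
jig rect ((617.5615844726562, 33.42268371582031), (353.8742370605469, 196.1889190673828), 85.34648895263672)
```

```bash
cat >> h.py <<'E'
def go(x,y,z,yaw=None,cur=None):
    "print turn (fraction of pi about tool z), then shift fractions in tool axes after the turn"
    o=bot.get_obs(); p=o['eef_pos']; q=R.from_quat(o['tool_rot']); M=q.as_matrix()
    cy=np.degrees(np.arctan2(M[1,0],M[0,0])); yaw=cy if yaw is None else yaw
    dt=(yaw-cy+180)%360-180
    d=np.array([x,y,z])-p; a=np.radians(yaw)
    X=np.array([np.cos(a),np.sin(a),0]);Y=np.array([np.sin(a),-np.cos(a),0])
    s=np.array([d@X,d@Y,-d[2]])/.2
    j6=o['joint_pos'][5]
    print('turn z %.4f (%.1f deg, %d rows)'%(-dt/180,dt,np.ceil(abs(dt)/7.1)),'shift',s.round(4),'rows %.1f'%(np.linalg.norm(s)/.205),'j6 now %.2f'%j6)
def st():
    o=bot.get_obs();M=R.from_quat(o['tool_rot']).as_matrix()
    print('t %.1f'%o['clock'],o['eef_pos'].round(4),'yaw %.1f'%np.degrees(np.arctan2(M[1,0],M[0,0])),'tilt',M[:2,2].round(3),'w %.4f gf %.0f'%(o['grip_width'],o['grasp_force']),'F',o['ft_force'].round(1),'j',o['joint_pos'].round(2))
E
python3 -c "
from h import *
go(.5535,-.3115,.22,21.6); print(get_calibration('wrist'))"
```

```text
turn z 0.0108 (-1.9 deg, 1 rows) shift [ 1.9154 -0.029   0.1374] rows 9.4 j6 now 1.57
{'fov_y': 66.6182552745021, 'cx': 321.1873430155335, 'cy': 196.15822806186551, 'rvec': array([-2.43457635,  1.59410123,  0.21557527]), 'tvec': array([-0.499118  , -0.03510559,  0.37812049])}
```

```bash
python3 -c "
from h import *
f,cx,cy,Rm,t=cal('wrist');o=bot.get_obs();M=R.from_quat(o['tool_rot']).as_matrix()
print(M.T@(-Rm.T@t-o['eef_pos']),(Rm@M).round(3))"
```

```text
[ 0.06647262 -0.00039548 -0.12613293] [[ 0.     1.    -0.001]
 [-0.964  0.    -0.265]
 [-0.265  0.001  0.964]]
```

>>> apply_moves([
  [[0.2,0,0],[0,0,0.0108],1],
  [[0.2,0,0],[0,0,0],1],
  [[0.2,0,0],[0,0,0],1],
  [[0.2,0,0.02],[0,0,0],1],
  [[0.2,0,0.02],[0,0,0],1],
  [[0.2,0,0.02],[0,0,0],1],
  [[0.2,-0.01,0.02],[0,0,0],1],
  [[0.2,-0.02,0.02],[0,0,0],1],
])

```text
clock: 0.77
eef_pos: [0.496, -0.3328, 0.2275]
tool_rot: [0.982, 0.187, -0.0, -0.0]
ft_force: [-0.6, -0.4, 0.1]
grip_width: 0.0856
grasp_force: 0.0
```

>>> apply_moves([
  [[0.2,0,0.02],[0,0,0],1],
  [[0.1,0,0.02],[0,0,0],1],
  [[0,0,0],[0,0,0],1],
  [[0,0,0],[0,0,0],1],
  [[0,0,0],[0,0,0],1],
  [[0,0,0],[0,0,0],1],
  [[0,0,0],[0,0,0],1],
  [[0,0,0],[0,0,0],1],
])

```text
clock: 1.43
eef_pos: [0.5494, -0.3126, 0.2209]
tool_rot: [0.982, 0.186, 0.0, 0.0]
ft_force: [-0.5, 0.1, -0.1]
grip_width: 0.0851
grasp_force: 0.0
```

```bash
python3 -c "
from h import *
st()
im,d,W=cloud('wrist');save('w1.png',im);np.savez('w1.npz',im=im,W=W)"
```

```text
t 1.4 [ 0.5494 -0.3126  0.2209] yaw 21.5 tilt [ 0.001 -0.   ] w 0.0851 gf 0 F [-0.5  0.1 -0.1] j [-0.52  0.52  0.35  1.4  -0.    2.25]
```

View pics/w1.png

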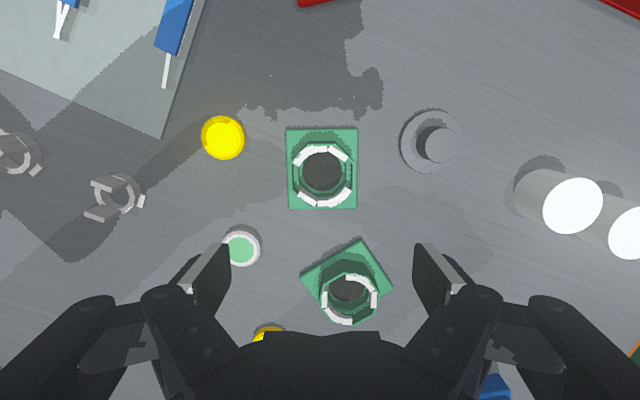

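The wrist view shows body A centred at (322,170), its flange aligned with the image axes. Body B is at (349,295) and the jig is at upper left. I'll refine A and the jig from this cloud.

```bash
cat >> h.py <<'E'
def comps(im,W,lo=.008,hi=.2,mn=80,sat=None):
    z=W[...,2]; hsv=cv2.cvtColor(im,cv2.COLOR_RGB2HSV)
    obj=((z>lo)&(z<hi)&np.isfinite(z)).astype(np.uint8); obj[235:]=0
    k,l,s,c=cv2.connectedComponentsWithStats(obj)
    for i in range(1,k):
        if s[i,4]<mn: continue
        m=l==i;P=W[m]
        (cx,cy),(w,h),a=cv2.minAreaRect((P[:,:2]*1000).astype(np.float32))
        zt=np.nanpercentile(P[:,2],98); T=P[P[:,2]>zt-.006]
        (tx,ty),(tw,th),ta=cv2.minAreaRect((T[:,:2]*1000).astype(np.float32))
        print(np.round(c[i]),s[i,4],'rect',np.round([cx,cy,w,h,a],1),'z %.0f'%(zt*1000),'top',np.round([tx,ty,tw,th,ta],1),'hue',int(np.median(hsv[m][:,0])),int(np.median(hsv[m][:,1])))
E
python3 -c "
from h import *
Z=np.load('w1.npz');comps(Z['im'],Z['W'])
W=Z['W'];im=Z['im']
b=W[180:235,260:400];print(np.nanmedian(W[60:100,220:280,2]))
"
```

```text
[65. 18.] 724 rect [605.3 -24.4  20.8  46.1  64.9] z 27 top [616.  -33.2   7.5  19.2  22.8] hue 95 10
[176.  33.] 2154 rect [ 622.1 -122.2   32.6   93.3   86. ] z 28 top [ 636.2 -127.8   23.3   53.9   86. ] hue 106 155
[311.   3.] 191 rect [ 704.4 -246.6    4.5   36.7   24.9] z 22 top [ 702.5 -243.     4.    28.8   23.1] hue 1 200
[629.   5.] 247 rect [ 814.3 -529.3    2.9   34.     1.3] z 24 top [ 814.3 -528.4   16.1    1.8   89.7] hue 2 199
[432. 142.] 3175 rect [ 626.  -412.7   68.6   68.4   68.7] z 42 top [ 625.9 -412.8   35.3   34.9   18.3] hue 105 18
[223. 137.] 1526 rect [ 547.9 -199.    46.2   46.2    2.1] z 18 top [ 547.8 -199.2   46.3   45.9   57.7] hue 30 255
[322. 168.] 5751 rect [ 553.6 -312.2   92.1   80.    22.1] z 46 top [ 553.5 -312.1   66.3   66.    67.1] hue 75 85
[ 16. 153.] 1012 rect [446.    7.1  35.9  47.5  87.3] z 41 top [461.   -3.4  13.3   5.8  35.5] hue 105 4
[576. 206.] 5732 rect [ 621.1 -585.5   59.6  113.     3.6] z 52 top [ 627.2 -582.3   59.9  108.3   19.1] hue 96 6
[111. 198.] 1368 rect [ 441.4 -105.4   41.4   47.1   61.4] z 43 top [ 442.2 -104.1   22.7   43.3   88.6] hue 105 4
[240. 232.] 104 rect [ 449.8 -249.3    5.8   29.4   20.7] z 17 top [ 450.4 -249.7    5.    26.6   19.9] hue 90 2
0.0005303052291331977
```

>>> apply_moves([
  [[0.02,0.005,0.1],[0,0,-0.0033],1],
  [[0,0,0.2],[0,0,0],1],
  [[0,0,0.2],[0,0,0],1],
  [[0,0,0.15],[0,0,0],1],
  [[0,0,0.14],[0,0,0],1],
  [[0,0,0.09],[0,0,0],1],
  [[0,0,0.03],[0,0,0],1],
  [[0,0,0],[0,0,0],1],
])

```text
clock: 2.15
eef_pos: [0.5527, -0.3108, 0.0365]
tool_rot: [0.981, 0.192, -0.002, -0.001]
ft_force: [-0.4, 0.2, 0.7]
grip_width: 0.0853
grasp_force: 0.0
```

>>> apply_moves([
  [[0,0,0],[0,0,0],0],
  [[0,0,0],[0,0,0],0],
  [[0,0,0],[0,0,0],0],
  [[0,0,0],[0,0,0],0],
  [[0,0,0],[0,0,0],0],
  [[0,0,0],[0,0,0],0],
  [[0,0,0],[0,0,0],0],
  [[0,0,0],[0,0,0],0],
])

```text
clock: 2.82
eef_pos: [0.5558, -0.3121, 0.0409]
tool_rot: [0.981, 0.192, 0.002, 0.001]
ft_force: [0.0, -0.4, 6.9]
grip_width: 0.0645
grasp_force: 71.2
```

```bash
python3 -c "
from h import *
st()
im,d,W=cloud('wrist');save('w2.png',im)
comps(im,W)"
```

```text
t 2.8 [ 0.5558 -0.3121  0.0409] yaw 22.2 tilt [ 0.004 -0.002] w 0.0645 gf 71 F [ 0.  -0.4  6.9] j [-0.51  0.66  0.09  1.   -0.    2.24]
[554. 185.] 13992 rect [ 627.4 -406.    57.3   68.2   84.4] z 42 top [ 627.7 -411.2   32.6   36.8   26.9] hue 105 17
[112. 173.] 6834 rect [ 547.9 -198.8   46.8   46.7   40.1] z 18 top [ 547.9 -198.8   46.8   46.7   39.5] hue 28 255
[321. 195.] 11563 rect [ 577.4 -303.3   42.6   80.4   22. ] z 46 top [ 577.4 -303.4   17.1   60.6   21.9] hue 75 101
```

View pics/w2.png

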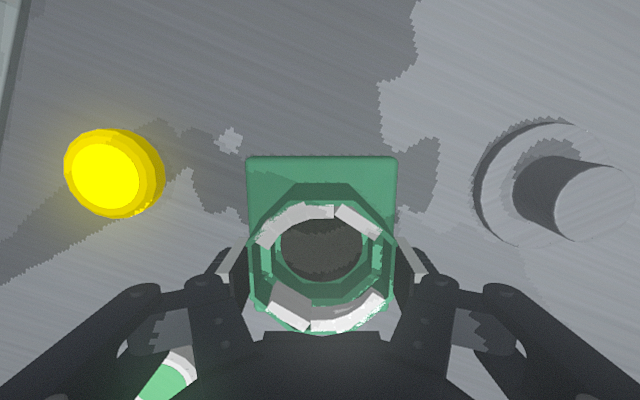

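Body A is gripped, with the neck between the pads. I'll lift and turn it to the jig heading, then view the jig.

>>> apply_moves([
  [[0,0,-0.1],[0,0,0],0],
  [[0,0,-0.15],[0,0,-0.02],0],
  [[0,0,-0.2],[0,0,-0.039],0],
  [[0,0,-0.2],[0,0,-0.039],0],
  [[0,0,-0.2],[0,0,-0.039],0],
  [[0,0,-0.15],[0,0,-0.039],0],
  [[0,0,0],[0,0,-0.039],0],
  [[0,0,0],[0,0,-0.039],0],
])

```text
clock: 3.53
eef_pos: [0.5555, -0.3118, 0.2417]
tool_rot: [0.828, 0.561, 0.001, 0.003]
ft_force: [-0.3, -0.0, -4.3]
grip_width: 0.0642
grasp_force: 69.9
```

>>> apply_moves([
  [[0,0,0],[0,0,-0.039],0],
  [[0,0,0],[0,0,-0.039],0],
  [[0,0,0],[0,0,-0.025],0],
  [[0.15,-0.09,0],[0,0,0],0],
  [[0.18,-0.11,0],[0,0,0],0],
  [[0.18,-0.11,0],[0,0,0],0],
  [[0.18,-0.11,0],[0,0,0],0],
  [[0.18,-0.11,0],[0,0,0],0],
])

```text
clock: 4.2
eef_pos: [0.4585, -0.1312, 0.2376]
tool_rot: [0.729, 0.685, -0.0, -0.001]
ft_force: [1.1, 1.2, -2.7]
grip_width: 0.0643
grasp_force: 70.0
```

>>> apply_moves([
  [[0.15,-0.07,0],[0,0,0],0],
  [[0,0,0],[0,0,0],0],
  [[0,0,0],[0,0,0],0],
  [[0,0,0],[0,0,0],0],
  [[0,0,0],[0,0,0],0],
  [[0,0,0],[0,0,0],0],
  [[0,0,0],[0,0,0],0],
  [[0,0,0],[0,0,0],0],
])

```text
clock: 4.87
eef_pos: [0.4484, -0.1027, 0.238]
tool_rot: [0.729, 0.684, -0.0, -0.0]
ft_force: [0.2, -0.2, -3.5]
grip_width: 0.0645
grasp_force: 69.9
```

```bash
python3 -c "
from h import *
st()
im,d,W=cloud('wrist');save('w3.png',im);np.savez('w3.npz',im=im,W=W)
comps(im,W,lo=.012)"
```

```text
t 4.9 [ 0.4484 -0.1027  0.238 ] yaw 86.4 tilt [-0.  0.] w 0.0645 gf 70 F [ 0.2 -0.2 -3.5] j [-0.23  0.17 -0.11  1.29 -0.    1.41]
[521. 110.] 7378 rect [641.1 -38.8 203.6 121.6  86. ] z 28 top [657.8 -41.6 200.3  87.8  86. ] hue 105 152
[312.  63.] 875 rect [447.2  12.3  43.9  43.3  60.1] z 44 top [446.6  12.5  22.   42.1  59.3] hue 105 3
[637. 114.] 285 rect [799.6 -52.9   4.3  62.4   5.8] z 19 top [799.7 -53.4   4.3  61.5   5.8] hue 18 101
[  8. 160.] 684 rect [ 93.1 -58.7  88.3  26.7  71. ] z 14 top [ 93.1 -58.7  88.3  26.7  71. ] hue 30 15
[408. 230.] 231 rect [ 551.  -181.    12.1   36.9   84.9] z 18 top [ 551.  -181.    12.1   36.9   84.9] hue 30 255
```

View pics/w3.png

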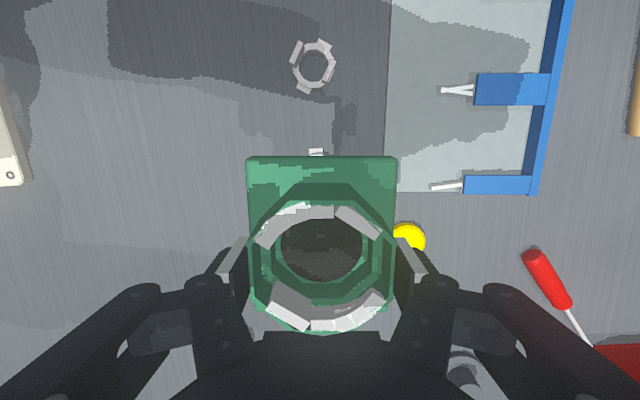

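The jig's right bay is seen between the divider at about (510,90) and the right wall at about (500,185). The floor's front edge is at column 385, and the jig x heading is -4.0 degrees. I'll fit the bay positions in the jig frame.

```bash
python3 -c "
from h import *
Z=np.load('w3.npz');W=Z['W'];W=W[:200].reshape(-1,3)
T=np.load('top0.npz')['W'].reshape(-1,3);S=np.load('side0.npz')['W'].reshape(-1,3)
a=np.radians(-4.0);X=np.array([np.cos(a),np.sin(a)]);Y=np.array([-np.sin(a),np.cos(a)])
for n,w in [('w',W),('t',T),('s',S)]:
    m=np.isfinite(w[:,2])&(w[:,0]>.48)&(w[:,0]<.76)&(abs(w[:,1]-.03)<.23)
    w=w[m];u=w[:,:2]@X;v=w[:,:2]@Y;z=w[:,2]
    r=(z>.018)&(z<.04)&(u<.71)
    print(n,'walls u max',np.percentile(u[r],[50,98,99.5]).round(4),'umin',np.percentile(u[r],[.5,2]).round(4))
    # v profile for mid-channel
    s=r&(u>.62)&(u<.66)
    h,e=np.histogram(v[s],np.arange(-.18,.26,.004))
    print('occ v',[(round(float(e[i]),3),int(h[i])) for i in range(len(h)) if h[i]>0])
    f=(z>.0035)&(z<.009)
    h,e=np.histogram(u[f],np.arange(.5,.72,.004)); print('floor u',dict(zip(e.round(3).tolist(),h.tolist())))
" | cut -c1-1500
```

```text
w walls u max [0.678  0.7008 0.7017] umin [0.5881 0.602 ]
occ v [(-0.096, 55), (-0.092, 122), (-0.088, 110), (-0.084, 137), (-0.08, 105), (-0.076, 142), (-0.072, 34), (0.004, 151), (0.008, 152), (0.012, 152), (0.016, 153), (0.02, 152), (0.024, 153), (0.028, 152), (0.032, 153)]
floor u {0.5: 0, 0.504: 0, 0.508: 0, 0.512: 0, 0.516: 0, 0.52: 0, 0.524: 314, 0.528: 570, 0.532: 562, 0.536: 565, 0.54: 580, 0.544: 658, 0.548: 686, 0.552: 689, 0.556: 672, 0.56: 692, 0.564: 686, 0.568: 681, 0.572: 692, 0.576: 680, 0.58: 677, 0.584: 633, 0.588: 666, 0.592: 650, 0.596: 633, 0.6: 634, 0.604: 650, 0.608: 624, 0.612: 639, 0.616: 607, 0.62: 601, 0.624: 514, 0.628: 518, 0.632: 519, 0.636: 501, 0.64: 520, 0.644: 516, 0.648: 507, 0.652: 509, 0.656: 512, 0.66: 522, 0.664: 510, 0.668: 502, 0.672: 512, 0.676: 526, 0.68: 513, 0.684: 507, 0.688: 561, 0.692: 63, 0.696: 0, 0.7: 0, 0.704: 0, 0.708: 0, 0.712: 0}
t walls u max [0.667  0.6998 0.7009] umin [0.5544 0.5852]
occ v [(-0.096, 2), (-0.092, 24), (-0.088, 24), (-0.084, 23), (-0.08, 22), (-0.076, 24), (-0.072, 11), (0.004, 12), (0.008, 25), (0.012, 23), (0
[... 1290 characters left out ...]
12), (0.14, 8), (0.216, 14), (0.22, 19), (0.224, 9), (0.228, 12), (0.232, 8), (0.236, 13), (0.24, 3)]
floor u {0.5: 1, 0.504: 1, 0.508: 1, 0.512: 0, 0.516: 0, 0.52: 0, 0.524: 44, 0.528: 124, 0.532: 125, 0.536: 126, 0.54: 128, 0.544: 119, 0.548: 123, 0.552: 128, 0.556: 123, 0.56: 127, 0.564: 126, 0.568: 125, 0.572: 132, 0.576: 119, 0.58: 127, 0.584: 105, 0.588: 107, 0.592: 91, 0.596: 108, 0.6: 107, 0.604: 104, 0.608: 99, 0.612: 94, 0.616: 96, 0.62: 88, 0.624: 77, 0.628: 71, 0.632: 71, 0.636: 78, 0.64: 70, 0.644: 73, 0.648: 74, 0.652: 67, 0.656: 74, 0.66: 68, 0.664: 74, 0.668: 71, 0.672: 71, 0.676: 77, 0.68: 69, 0.684: 83, 0.688: 84, 0.692: 20, 0.696: 12, 0.7: 10, 0.704: 5, 0.708: 2, 0.712: 3}
```

Bay points in the world frame come out at right (0.6476,-0.0788) and middle (0.6551,0.0289), heading -4 degrees. Body A goes to the middle bay.

```bash
python3 -c "
from h import *
go(.544,.0386,.09,86.0)"
```

```text
turn z 0.0021 (-0.4 deg, 1 rows) shift [0.7377 0.428  0.7401] rows 5.5 j6 now 1.41
```

>>> apply_moves([
  [[0.13,0.07,0],[0,0,0.0021],0],
  [[0.15,0.09,0],[0,0,0],0],
  [[0.16,0.09,0.02],[0,0,0],0],
  [[0.16,0.09,0.08],[0,0,0],0],
  [[0.1377,0.088,0.14],[0,0,0],0],
  [[0,0,0.2],[0,0,0],0],
  [[0,0,0.2],[0,0,0],0],
  [[0,0,0.1],[0,0,0],0],
])

```text
clock: 5.58
eef_pos: [0.5401, 0.039, 0.0859]
tool_rot: [0.731, 0.683, -0.003, -0.002]
ft_force: [-1.7, -0.2, -4.3]
grip_width: 0.0646
grasp_force: 69.8
```

>>> apply_moves([
  [[0,0,0.05],[0,0,0],0],
  [[0,0,0.05],[0,0,0],0],
  [[0,0,0.05],[0,0,0],0],
  [[0,0,0.02],[0,0,0],0],
  [[0,0,0],[0,0,0],0],
  [[0,0,0],[0,0,0],0],
  [[0,0,0],[0,0,0],0],
  [[0,0,0],[0,0,0],0],
])

```text
clock: 6.25
eef_pos: [0.5439, 0.0386, 0.0584]
tool_rot: [0.731, 0.682, 0.001, 0.001]
ft_force: [0.3, 0.2, -3.4]
grip_width: 0.0646
grasp_force: 69.9
```

```bash
python3 -c "
from h import *
st();go(.544,.0386,.0475,86.0)"
```

```text
t 6.2 [0.5439 0.0386 0.0584] yaw 86.1 tilt [0.002 0.   ] w 0.0646 gf 70 F [ 0.3  0.2 -3.4] j [ 0.07  0.48 -0.17  0.92 -0.    1.71]
turn z 0.0004 (-0.1 deg, 1 rows) shift [0.     0.0006 0.0546] rows 0.3 j6 now 1.71
```

>>> apply_moves([
  [[0,0,0.03],[0,0,0],0],
  [[0,0,0.022],[0,0,0],0],
  [[0,0,0],[0,0,0],0],
  [[0,0,0],[0,0,0],0],
  [[0,0.05,0],[0,0,0],0],
  [[0,0.05,0],[0,0,0],0],
  [[0,0.05,0],[0,0,0],0],
  [[0,0.05,0],[0,0,0],0],
])

```text
clock: 6.92
eef_pos: [0.5819, 0.036, 0.0471]
tool_rot: [0.731, 0.683, -0.001, -0.001]
ft_force: [-4.9, -0.4, 3.5]
grip_width: 0.064
grasp_force: 70.9
```

>>> apply_moves([
  [[0,0.04,0],[0,0,0],0],
  [[0,0.04,0],[0,0,0],0],
  [[0,0.04,0],[0,0,0],0],
  [[0,0.04,0],[0,0,0],0],
  [[0,0,0],[0,0,0],0],
  [[0,0,0],[0,0,0],0],
  [[0,0,0],[0,0,0],0],
  [[0,0,0],[0,0,0],0],
])

```text
clock: 7.58
eef_pos: [0.6155, 0.0337, 0.047]
tool_rot: [0.731, 0.682, 0.001, 0.001]
ft_force: [1.5, 0.3, -0.8]
grip_width: 0.0648
grasp_force: 70.4
```

```bash
python3 -c "
from h import *
st()"
```

```text
t 7.6 [0.6155 0.0337 0.047 ] yaw 86.1 tilt [0.002 0.   ] w 0.0648 gf 70 F [ 1.5  0.3 -0.8] j [ 0.05  0.61  0.03  0.99 -0.    1.69]
```

>>> apply_moves([
  [[0,0.04,0],[0,0,0],0],
  [[0,0.04,0],[0,0,0],0],
  [[0,0.04,0],[0,0,0],0],
  [[0,0.03,0],[0,0,0],0],
  [[0,0.02,0],[0,0,0],0],
  [[0,0.015,0],[0,0,0],0],
  [[0,0.015,0],[0,0,0],0],
  [[0,0.005,0],[0,0,0],0],
])

```text
clock: 8.25
eef_pos: [0.6544, 0.031, 0.0471]
tool_rot: [0.731, 0.682, -0.001, -0.001]
ft_force: [-6.4, 0.4, 6.5]
grip_width: 0.0644
grasp_force: 71.3
```

```bash
python3 -c "
from h import *
st()"
```

```text
t 8.2 [0.6544 0.031  0.0471] yaw 86.1 tilt [-0.003  0.   ] w 0.0644 gf 71 F [-6.4  0.4  6.5] j [0.05 0.69 0.17 1.05 0.   1.69]
```

>>> apply_moves([
  [[0,0,0],[0,0,0],0],
  [[0,0,0],[0,0,0],0],
  [[0,0.006,0],[0,0,0],0],
  [[0,0.006,0],[0,0,0],0],
  [[0,0,0],[0,0,0],0],
  [[0,0,0],[0,0,0],0],
  [[0,0,0],[0,0,0],0],
  [[0,0,0],[0,0,0],0],
])

```text
clock: 8.92
eef_pos: [0.655, 0.0309, 0.0472]
tool_rot: [0.731, 0.683, -0.002, -0.002]
ft_force: [-9.4, 0.6, 8.0]
grip_width: 0.0646
grasp_force: 71.6
```

```bash
python3 -c "
from h import *
st()"
```

```text
t 8.9 [0.655  0.0309 0.0472] yaw 86.1 tilt [-0.006  0.   ] w 0.0646 gf 72 F [-9.4  0.6  8. ] j [0.05 0.69 0.17 1.06 0.   1.69]
```

Body A is home against the stop. Next I'll release, rise, turn to body B's heading and go look at it.

>>> apply_moves([
  [[0,-0.01,0],[0,0,0],1],
  [[0,0,0],[0,0,0],1],
  [[0,0,0],[0,0,0],1],
  [[0,0,0],[0,0,0],1],
  [[0,0,-0.1],[0,0,0],1],
  [[0,0,-0.2],[0,0,0],1],
  [[0,0,-0.2],[0,0,-0.039],1],
  [[0,0,-0.2],[0,0,-0.039],1],
])

```text
clock: 9.58
eef_pos: [0.6559, 0.0307, 0.1877]
tool_rot: [0.64, 0.768, -0.0, -0.0]
ft_force: [1.6, 0.4, 0.2]
grip_width: 0.0854
grasp_force: 0.0
```

>>> apply_moves([
  [[0,0,-0.15],[0,0,-0.039],1],
  [[0,0,0],[0,0,-0.039],1],
  [[0,0,0],[0,0,-0.039],1],
  [[0,0,0],[0,0,-0.039],1],
  [[0,0,0],[0,0,-0.039],1],
  [[0,0,0],[0,0,-0.039],1],
  [[0,0,0],[0,0,-0.016],1],
  [[-0.025,-0.15,0],[0,0,0],1],
])

```text
clock: 10.25
eef_pos: [0.6449, 0.0073, 0.2161]
tool_rot: [0.296, 0.955, 0.001, 0.001]
ft_force: [0.7, -1.2, -0.5]
grip_width: 0.0853
grasp_force: 0.0
```

>>> apply_moves([
  [[-0.025,-0.2,0],[0,0,0],1],
  [[-0.025,-0.2,0],[0,0,0],1],
  [[-0.025,-0.2,0],[0,0,0],1],
  [[-0.025,-0.2,0],[0,0,0],1],
  [[-0.025,-0.2,0],[0,0,0],1],
  [[-0.025,-0.2,0],[0,0,0],1],
  [[-0.025,-0.2,0],[0,0,0],1],
  [[-0.025,-0.2,0],[0,0,0],1],
])

```text
clock: 10.92
eef_pos: [0.492, -0.2838, 0.2171]
tool_rot: [0.3, 0.954, -0.0, 0.001]
ft_force: [-0.1, 0.3, 0.1]
grip_width: 0.0854
grasp_force: 0.0
```

>>> apply_moves([
  [[-0.025,-0.2,0],[0,0,0],1],
  [[-0.025,-0.2,0],[0,0,0],1],
  [[-0.025,-0.2,0],[0,0,0],1],
  [[0,0,0],[0,0,0],1],
  [[0,0,0],[0,0,0],1],
  [[0,0,0],[0,0,0],1],
  [[0,0,0],[0,0,0],1],
  [[0,0,0],[0,0,0],1],
])

```text
clock: 11.58
eef_pos: [0.4373, -0.3878, 0.2168]
tool_rot: [0.299, 0.954, 0.0, 0.0]
ft_force: [0.3, 0.3, -0.8]
grip_width: 0.0853
grasp_force: 0.0
```

```bash
python3 -c "
from h import *
st()
im,d,W=cloud('wrist');save('w4.png',im);np.savez('w4.npz',im=im,W=W)
comps(im,W)
im,d,W=cloud('top');save('top1.png',im)
comps(im,W,mn=40,hi=.06)"
```

```text
t 11.6 [ 0.4373 -0.3878  0.2168] yaw 145.2 tilt [0. 0.] w 0.0853 gf 0 F [ 0.3  0.3 -0.8] j [-0.73  0.42  0.18  1.33  0.   -0.12]
[403.   7.] 555 rect [ 347.1 -229.5   41.3   13.4   53.6] z 18 top [ 347.4 -229.4   41.    12.6   55.2] hue 28 255
[571.  22.] 1364 rect [ 445.9 -106.3   46.2   37.7   54.8] z 43 top [ 460.4 -104.4   23.3    6.6   89.9] hue 105 3
[294.  42.] 1953 rect [ 312.1 -333.6   46.1   46.3   23.6] z 18 top [ 311.9 -333.6   46.2   46.2   27.2] hue 30 213
[423.  99.] 1717 rect [ 431.  -256.    46.1   46.6   88.2] z 18 top [ 431.  -256.    46.    46.6   88.2] hue 70 26
[316. 172.] 5804 rect [ 432.9 -391.8   79.9   91.3   55. ] z 47 top [ 433.2 -392.2   65.9   65.9   10.4] hue 76 90
[522. 160.] 1543 rect [ 547.7 -198.7   46.3   46.    52. ] z 18 top [ 547.7 -198.9   46.1   45.9   45.7] hue 28 255
[ 59. 195.] 9798 rect [ 291.5 -626.4  121.1   69.5   34.2] z 116 top [ 312.3 -591.2   36.6   31.7   47.9] hue 107 163
[618. 194.] 2482 rect [ 634.5 -127.6   23.8  120.1   84.9] z 28 top [ 649.9 -128.8   23.7   83.7   85.3] hue 105 148
[133.  59.] 1114 rect [886.3 526.8 225.7 142
[... 1576 characters left out ...]
[618.9 640.1 135.6 134.9  32.9] hue 110 15
[313. 168.] 2987 rect [640.6  29.9 339.6 132.4  87.4] z 52 top [653.2  30.8  65.7  66.9  86.4] hue 107 132
[178. 173.] 165 rect [619.1 382.2  24.   53.7  44.9] z 59 top [617.6 379.9  17.7  49.6  46. ] hue 83 8
[482. 192.] 465 rect [ 625.7 -410.9   66.9   67.6    4.5] z 44 top [ 624.5 -411.2   33.1   33.7   83.5] hue 110 15
[551. 196.] 863 rect [ 632.9 -590.7   59.4  132.3   24. ] z 55 top [ 632.4 -590.7   57.   130.2   23.1] hue 100 5
[209. 199.] 148 rect [557.8 292.5  44.9  42.8  46.6] z 45 top [558.1 293.6  22.3  41.9  43.5] hue 120 2
[398. 216.] 258 rect [ 547.6 -197.3   45.1   45.2   57.4] z 21 top [ 546.5 -196.6   41.9   43.9    2.3] hue 27 128
```

>>> apply_moves([
  [[0.005,-0.03,0.08],[0,0,0.001],1],
  [[0,0,0.2],[0,0,0],1],
  [[0,0,0.2],[0,0,0],1],
  [[0,0,0.15],[0,0,0],1],
  [[0,0,0.14],[0,0,0],1],
  [[0,0,0.08],[0,0,0],1],
  [[0,0,0.027],[0,0,0],1],
  [[0,0,0],[0,0,0],1],
])

```text
clock: 12.35
eef_pos: [0.4317, -0.3919, 0.0398]
tool_rot: [0.301, 0.954, 0.001, -0.002]
ft_force: [-0.9, -0.1, 0.3]
grip_width: 0.0858
grasp_force: 0.0
```

>>> apply_moves([
  [[0,0,0],[0,0,0],0],
  [[0,0,0],[0,0,0],0],
  [[0,0,0],[0,0,0],0],
  [[0,0,0],[0,0,0],0],
  [[0,0,0],[0,0,0],0],
  [[0,0,0],[0,0,0],0],
  [[0,0,0],[0,0,0],0],
  [[0,0,0],[0,0,0],0],
])

```text
clock: 13.02
eef_pos: [0.4339, -0.3941, 0.0439]
tool_rot: [0.301, 0.954, -0.0, 0.002]
ft_force: [1.3, 2.9, 6.5]
grip_width: 0.0642
grasp_force: 70.6
```

```bash
python3 -c "
from h import *
st()"
```

```text
t 13.0 [ 0.4339 -0.3941  0.0439] yaw 145.0 tilt [ 0.004 -0.002] w 0.0642 gf 71 F [1.3 2.9 6.5] j [-0.74  0.57 -0.07  0.93  0.   -0.13]
```

>>> apply_moves([
  [[0,0,-0.1],[0,0,0],0],
  [[0,0,-0.15],[0,0,0.02],0],
  [[0,0,-0.2],[0,0,0.039],0],
  [[0,0,-0.2],[0,0,0.039],0],
  [[0,0,-0.15],[0,0,0.039],0],
  [[0,0,0],[0,0,0.039],0],
  [[0,0,0],[0,0,0.039],0],
  [[0,0,0],[0,0,0.039],0],
])

```text
clock: 13.68
eef_pos: [0.4316, -0.3933, 0.2016]
tool_rot: [0.65, 0.76, -0.0, -0.0]
ft_force: [-0.5, 0.1, -6.9]
grip_width: 0.0643
grasp_force: 69.9
```

>>> apply_moves([
  [[0,0,0],[0,0,0.039],0],
  [[0,0,0],[0,0,0.035],0],
  [[0.14,0.034,0],[0,0,0],0],
  [[0.19,0.046,0],[0,0,0],0],
  [[0.19,0.046,0],[0,0,0],0],
  [[0.19,0.046,0],[0,0,0],0],
  [[0.19,0.046,0],[0,0,0],0],
  [[0.19,0.046,0],[0,0,0],0],
])

```text
clock: 14.35
eef_pos: [0.4996, -0.178, 0.2005]
tool_rot: [0.732, 0.681, -0.001, -0.001]
ft_force: [0.2, 1.1, -6.3]
grip_width: 0.0644
grasp_force: 70.0
```

>>> apply_moves([
  [[0.19,0.046,0],[0,0,0],0],
  [[0.19,0.046,0.04],[0,0,0],0],
  [[0.16,0.04,0.1],[0,0,0],0],
  [[0,0,0.15],[0,0,0],0],
  [[0,0,0.15],[0,0,0],0],
  [[0,0,0.12],[0,0,0],0],
  [[0,0,0],[0,0,0],0],
  [[0,0,0],[0,0,0],0],
])

```text
clock: 15.02
eef_pos: [0.5322, -0.0737, 0.0876]
tool_rot: [0.732, 0.681, -0.002, -0.002]
ft_force: [-0.2, -0.3, -5.6]
grip_width: 0.064
grasp_force: 70.8
```

```bash
python3 -c "
from h import *
st();go(.5362,-.0731,.0502,86.0)"
```

```text
t 15.0 [ 0.5322 -0.0737  0.0876] yaw 85.9 tilt [-0.006  0.   ] w 0.0640 gf 71 F [-0.2 -0.3 -5.6] j [-0.14  0.44 -0.15  0.99 -0.    1.51]
turn z -0.0006 (0.1 deg, 1 rows) shift [0.0042 0.0196 0.1869] rows 0.9 j6 now 1.51
```

>>> apply_moves([
  [[0.004,0.02,0.06],[0,0,-0.0005],0],
  [[0,0,0.06],[0,0,0],0],
  [[0,0,0.04],[0,0,0],0],
  [[0,0,0.02],[0,0,0],0],
  [[0,0,0.007],[0,0,0],0],
  [[0,0,0],[0,0,0],0],
  [[0,0,0],[0,0,0],0],
  [[0,0,0],[0,0,0],0],
])

```text
clock: 15.68
eef_pos: [0.5393, -0.0735, 0.0528]
tool_rot: [0.732, 0.682, 0.001, 0.001]
ft_force: [0.5, -0.3, -6.2]
grip_width: 0.0642
grasp_force: 70.8
```

>>> apply_moves([
  [[0,0.04,0],[0,0,0],0],
  [[0,0.05,0],[0,0,0],0],
  [[0,0.05,0],[0,0,0],0],
  [[0,0.05,0],[0,0,0],0],
  [[0,0.05,0],[0,0,0],0],
  [[0,0.04,0],[0,0,0],0],
  [[0,0.04,0],[0,0,0],0],
  [[0,0.04,0],[0,0,0],0],
])

```text
clock: 16.35
eef_pos: [0.6112, -0.0785, 0.0519]
tool_rot: [0.731, 0.682, -0.0, 0.0]
ft_force: [0.3, -0.1, -7.0]
grip_width: 0.0643
grasp_force: 70.8
```

```bash
python3 -c "
from h import *
st()"
```

```text
t 16.4 [ 0.6112 -0.0785  0.0519] yaw 86.0 tilt [-0. -0.] w 0.0643 gf 71 F [ 0.3 -0.1 -7. ] j [-0.13  0.61  0.04  1.   -0.    1.51]
```

>>> apply_moves([
  [[0,0,0.007],[0,0,0],0],
  [[0,0.03,0],[0,0,0],0],
  [[0,0.04,0],[0,0,0],0],
  [[0,0.04,0],[0,0,0],0],
  [[0,0.03,0],[0,0,0],0],
  [[0,0.02,0],[0,0,0],0],
  [[0,0.015,0],[0,0,0],0],
  [[0,0.01,0],[0,0,0],0],
])

```text
clock: 17.02
eef_pos: [0.6474, -0.081, 0.0504]
tool_rot: [0.731, 0.682, -0.0, -0.0]
ft_force: [-1.1, 1.1, -6.9]
grip_width: 0.0644
grasp_force: 70.8
```

>>> apply_moves([
  [[0,0.005,0],[0,0,0],0],
  [[0,0.004,0],[0,0,0],0],
  [[0,0,0],[0,0,0],0],
  [[0,0,0],[0,0,0],0],
  [[0,0,0],[0,0,0],0],
  [[0,0,0],[0,0,0],0],
  [[0,0,0],[0,0,0],0],
  [[0,0,0],[0,0,0],0],
])

```text
clock: 17.68
eef_pos: [0.6478, -0.0811, 0.0503]
tool_rot: [0.731, 0.682, -0.001, -0.001]
ft_force: [-5.3, -0.3, -3.6]
grip_width: 0.0638
grasp_force: 71.1
```

```bash
python3 -c "
from h import *
st()"
```

```text
t 17.7 [ 0.6478 -0.0811  0.0503] yaw 86.0 tilt [-0.003  0.   ] w 0.0638 gf 71 F [-5.3 -0.3 -3.6] j [-0.12  0.68  0.16  1.06 -0.    1.52]
```

>>> apply_moves([
  [[0,-0.01,0],[0,0,0],1],
  [[0,0,0],[0,0,0],1],
  [[0,0,0],[0,0,0],1],
  [[0,0,0],[0,0,0],1],
  [[0,0,-0.1],[0,0,0],1],
  [[0,0,-0.2],[0,0,0],1],
  [[0,0,-0.2],[0,0,0],1],
  [[0,0,-0.2],[0,0,0],1],
])

```text
clock: 18.35
eef_pos: [0.6474, -0.081, 0.1926]
tool_rot: [0.731, 0.682, 0.0, 0.0]
ft_force: [1.7, -0.1, -0.6]
grip_width: 0.0853
grasp_force: 0.0
```

>>> apply_moves([
  [[0,0,-0.15],[0,0,0],1],
  [[0,0,0],[0,0,0],1],
  [[0,0,0],[0,0,0],1],
  [[0,0,0],[0,0,0],1],
  [[0,0,0],[0,0,0],1],
  [[0,0,0],[0,0,0],1],
  [[0,0,0],[0,0,0],1],
  [[0,0,0],[0,0,0],1],
])

```text
clock: 19.02
eef_pos: [0.6467, -0.081, 0.2193]
tool_rot: [0.731, 0.682, -0.001, -0.001]
ft_force: [0.0, -1.4, -0.4]
grip_width: 0.0858
grasp_force: 0.0
```

```bash
python3 -c "
from h import *
st()
im,d,W=cloud('wrist');save('w5.png',im);np.savez('w5.npz',im=im,W=W)
comps(im,W,lo=.036)
go(.431,-.256,.12,86)"
```

```text
t 19.0 [ 0.6467 -0.081   0.2193] yaw 86.0 tilt [-0.002  0.   ] w 0.0858 gf 0 F [ 0.  -1.4 -0.4] j [-0.12  0.57  0.42  1.42 -0.    1.52]
[322.  57.] 1999 rect [654.3  29.4  66.1  66.3  86.1] z 53 top [654.3  29.5  65.7  66.3  85.5] hue 98 9
[89. 90.] 251 rect [431.8  21.6  22.    7.4  58.8] z 44 top [431.6  21.6  21.8   7.   58.8] hue 105 3
[126. 108.] 230 rect [462.9   3.2  21.8   7.3  58.5] z 44 top [462.8   3.2  21.8   7.2  58.5] hue 105 4
[322. 181.] 1594 rect [647.3 -80.   66.2  66.1  85.9] z 53 top [647.2 -80.   66.2  66.1  85.8] hue 93 9
[149. 213.] 180 rect [ 461.4 -103.9   22.3    7.1   89.5] z 44 top [ 461.4 -103.9   22.3    7.1   89.5] hue 105 2
[115. 215.] 198 rect [ 424.8 -103.3   21.8    7.9   84.4] z 43 top [ 424.8 -103.3   21.8    7.9   84.4] hue 105 2
turn z -0.0001 (0.0 deg, 1 rows) shift [-0.9484 -1.0155  0.4979] rows 7.2 j6 now 1.52
```

View pics/w5.png

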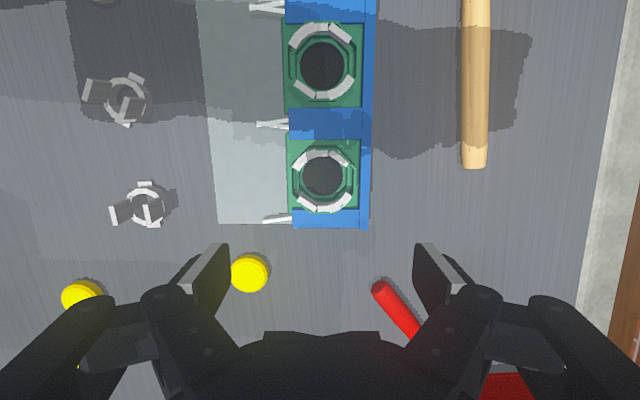

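The picture shows both bodies home. Their cell centres are at (322,66) and (323,178), which give (0.6543,0.0294) and (0.6473,-0.0800). Rings are at (124,98) and (146,207). I'll check fingertip reach relative to the TCP from the depth.

```bash
python3 -c "
from h import *
Z=np.load('w5.npz');W=Z['W'];o=bot.get_obs();M=R.from_quat(o['tool_rot']).as_matrix()
T=(W-o['eef_pos'])@M
for c0,c1 in [(170,235),(405,470)]:
    P=T[238:310,c0:c1].reshape(-1,3);P=P[np.isfinite(P[:,2])&(P[:,2]<.08)]
    print(len(P),'z max',np.percentile(P[:,2],[90,99,100]).round(4)); Q=P[P[:,2]>np.percentile(P[:,2],99)-.003];print(Q.mean(0).round(4), P[:,1].min().round(4),P[:,1].max().round(4))
"
```

```text
3127 z max [-0.0046  0.0023  0.0042]
[-0.0001 -0.0433  0.0014] -0.0573 -0.0308
3004 z max [-0.0045  0.0023  0.004 ]
[-0.0001  0.0422  0.0012] 0.0295 0.0561
```

>>> apply_moves([
  [[-0.13,-0.14,0],[0,0,0],1],
  [[-0.135,-0.145,0],[0,0,0],1],
  [[-0.135,-0.145,0],[0,0,0],1],
  [[-0.135,-0.145,0],[0,0,0],1],
  [[-0.135,-0.145,0.02],[0,0,0],1],
  [[-0.135,-0.145,0.06],[0,0,0],1],
  [[-0.1434,-0.1505,0.1],[0,0,0],1],
  [[0,0,0.2],[0,0,0],1],
])

```text
clock: 19.73
eef_pos: [0.4326, -0.2586, 0.1503]
tool_rot: [0.734, 0.679, -0.0, 0.005]
ft_force: [0.9, 0.5, -0.3]
grip_width: 0.0856
grasp_force: 0.0
```

>>> apply_moves([
  [[0,0,0.12],[0,0,0],1],
  [[0,0,0],[0,0,0],1],
  [[0,0,0],[0,0,0],1],
  [[0,0,0],[0,0,0],1],
  [[0,0,0],[0,0,0],1],
  [[0,0,0],[0,0,0],1],
  [[0,0,0],[0,0,0],1],
  [[0,0,0],[0,0,0],1],
])

```text
clock: 20.4
eef_pos: [0.4351, -0.2535, 0.1235]
tool_rot: [0.731, 0.682, 0.0, 0.001]
ft_force: [0.9, -1.1, -0.0]
grip_width: 0.0858
grasp_force: 0.0
```

```bash
python3 -c "
from h import *
st()
im,d,W=cloud('wrist');save('w6.png',im);np.savez('w6.npz',im=im,W=W)
comps(im,W)
go(.431,-.256,.022,86)"
```

```text
t 20.4 [ 0.4351 -0.2535  0.1235] yaw 86.0 tilt [ 0.002 -0.001] w 0.0858 gf 0 F [ 0.9 -1.1 -0. ] j [-0.53  0.34 -0.2   1.03 -0.    1.11]
[317.  12.] 741 rect [ 441.5 -119.6   13.2   41.4   85.8] z 19 top [ 441.5 -119.6   13.2   41.4   85.8] hue 105 3
[584.  11.] 2364 rect [ 621.1 -132.8   11.3   94.9   82.5] z 28 top [ 631.2 -133.8    9.7   46.3   85.1] hue 102 18
[465. 117.] 3245 rect [ 547.5 -198.5   46.1   46.     9.1] z 18 top [ 547.5 -198.5   46.1   45.9    9.1] hue 29 255
[190. 164.] 2888 rect [ 333.6 -219.4   46.7   46.1   14.7] z 18 top [ 333.6 -219.4   46.7   46.1   14.7] hue 30 255
[316. 201.] 2546 rect [ 430.8 -255.5   46.    46.4   88.1] z 18 top [ 430.8 -255.5   46.    46.4   88.1] hue 70 34
turn z 0.0001 (-0.0 deg, 1 rows) shift [-0.0144 -0.0184  0.5061] rows 2.5 j6 now 1.11
```

At (316,201) the object is hue 70 (green) in a steel rim. That makes it the real glass, unlike the yellow discs at (465,117) and (190,164). I'll grasp it.

>>> apply_moves([
  [[-0.012,-0.019,0.1],[0,0,0],1],
  [[0,0,0.15],[0,0,0],1],
  [[0,0,0.15],[0,0,0],1],
  [[0,0,0.08],[0,0,0],1],
  [[0,0,0.027],[0,0,0],1],
  [[0,0,0],[0,0,0],1],
  [[0,0,0],[0,0,0],1],
  [[0,0,0],[0,0,0],0],
])

```text
clock: 21.12
eef_pos: [0.4316, -0.2562, 0.0226]
tool_rot: [0.731, 0.682, 0.0, 0.001]
ft_force: [-0.3, 0.5, 1.0]
grip_width: 0.0753
grasp_force: 0.0
```

>>> apply_moves([
  [[0,0,0],[0,0,0],0],
  [[0,0,0],[0,0,0],0],
  [[0,0,0],[0,0,0],0],
  [[0,0,0],[0,0,0],0],
  [[0,0,0],[0,0,0],0],
  [[0,0,0],[0,0,0],0],
  [[0,0,0],[0,0,0],0],
  [[0,0,0],[0,0,0],0],
])

```text
clock: 21.78
eef_pos: [0.4312, -0.256, 0.0229]
tool_rot: [0.731, 0.682, 0.0, 0.001]
ft_force: [-2.0, 1.1, 8.4]
grip_width: 0.0433
grasp_force: 59.7
```

```bash
python3 -c "
from h import *
st()"
```

```text
t 21.8 [ 0.4312 -0.256   0.0229] yaw 86.0 tilt [ 0.002 -0.001] w 0.0433 gf 60 F [-2.   1.1  8.4] j [-0.54  0.46 -0.33  0.78 -0.    1.11]
```

The 43 mm width suggests the pads are on the bevel. I'll reopen, go 6 mm lower and regrip.

>>> apply_moves([
  [[0,0,0],[0,0,0],1],
  [[0,0,0],[0,0,0],1],
  [[0,0,0],[0,0,0],1],
  [[0,0,0.02],[0,0,0],1],
  [[0,0,0.012],[0,0,0],1],
  [[0,0,0],[0,0,0],0],
  [[0,0,0],[0,0,0],0],
  [[0,0,0],[0,0,0],0],
])

```text
clock: 22.45
eef_pos: [0.4303, -0.2554, 0.0145]
tool_rot: [0.731, 0.682, -0.0, -0.0]
ft_force: [0.3, 0.0, 0.0]
grip_width: 0.0515
grasp_force: 0.0
```

>>> apply_moves([
  [[0,0,0],[0,0,0],0],
  [[0,0,0],[0,0,0],0],
  [[0,0,0],[0,0,0],0],
  [[0,0,0],[0,0,0],0],
  [[0,0,0],[0,0,0],0],
  [[0,0,0],[0,0,0],0],
  [[0,0,0],[0,0,0],0],
  [[0,0,0],[0,0,0],0],
])

```text
clock: 23.12
eef_pos: [0.4307, -0.2557, 0.0152]
tool_rot: [0.731, 0.682, 0.0, 0.0]
ft_force: [-1.5, -0.5, 4.9]
grip_width: 0.0447
grasp_force: 61.6
```

```bash
python3 -c "
from h import *
st()
im,d,W=cloud('wrist');save('w7.png',im[150:400,100:540])"
```

```text
t 23.1 [ 0.4307 -0.2557  0.0152] yaw 86.0 tilt [ 0.001 -0.   ] w 0.0447 gf 62 F [-1.5 -0.5  4.9] j [-0.54  0.47 -0.34  0.76 -0.    1.11]
```

View pics/w7.png

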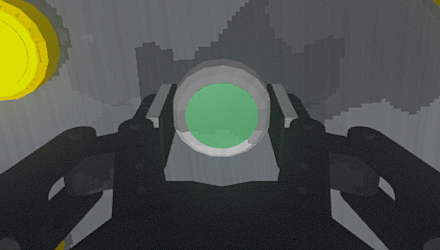

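The picture shows the green-faced glass at (222,110) of the crop, held between the pads. I'll regrip about 4 mm higher so more of the glass sticks out below the tips.

>>> apply_moves([
  [[0,0,0],[0,0,0],1],
  [[0,0,0],[0,0,0],1],
  [[0,0,-0.02],[0,0,0],1],
  [[0,0,0],[0,0,0],0],
  [[0,0,0],[0,0,0],0],
  [[0,0,0],[0,0,0],0],
  [[0,0,0],[0,0,0],0],
  [[0,0,0],[0,0,0],0],
])

```text
clock: 23.83
eef_pos: [0.4305, -0.2556, 0.0193]
tool_rot: [0.731, 0.682, 0.0, 0.0]
ft_force: [-1.5, 0.7, 5.3]
grip_width: 0.0441
grasp_force: 60.6
```

>>> apply_moves([
  [[0,0,0],[0,0,0],0],
  [[0,0,0],[0,0,0],0],
  [[0,0,0],[0,0,0],0],
  [[0,0,0],[0,0,0],0],
  [[0,0,0],[0,0,0],0],
  [[0,0,0],[0,0,0],0],
  [[0,0,0],[0,0,0],0],
  [[0,0,0],[0,0,0],0],
])

```text
clock: 24.5
eef_pos: [0.4305, -0.2556, 0.0193]
tool_rot: [0.731, 0.682, 0.0, 0.0]
ft_force: [-1.0, 0.4, 5.6]
grip_width: 0.0442
grasp_force: 60.6
```

```bash
python3 -c "
from h import *
st()"
```

```text
t 24.5 [ 0.4305 -0.2556  0.0193] yaw 86.0 tilt [ 0. -0.] w 0.0442 gf 61 F [-1.   0.4  5.6] j [-0.54  0.47 -0.33  0.77 -0.    1.11]
```

>>> apply_moves([
  [[0,0,-0.1],[0,0,0],0],
  [[0,0,-0.2],[0,0,0],0],
  [[0.04,0.04,-0.2],[0,0,0],0],
  [[0.13,0.14,-0.15],[0,0,0],0],
  [[0.13,0.14,0],[0,0,0],0],
  [[0.13,0.14,0],[0,0,0],0],
  [[0.13,0.14,0],[0,0,0],0],
  [[0.13,0.14,0],[0,0,0],0],
])

```text
clock: 25.17
eef_pos: [0.5844, -0.1304, 0.1445]
tool_rot: [0.732, 0.682, -0.0, 0.0]
ft_force: [0.4, -0.5, -1.0]
grip_width: 0.0444
grasp_force: 61.7
```

>>> apply_moves([
  [[0.13,0.14,0],[0,0,0],0],
  [[0.13,0.14,0],[0,0,0],0],
  [[0,0,0.1],[0,0,0],0],
  [[0,0,0.12],[0,0,0],0],
  [[0,0,0.1],[0,0,0],0],
  [[0,0,0],[0,0,0],0],
  [[0,0,0],[0,0,0],0],
  [[0,0,0],[0,0,0],0],
])

```text
clock: 25.83
eef_pos: [0.6434, -0.0839, 0.0813]
tool_rot: [0.732, 0.682, 0.0, 0.0]
ft_force: [0.2, 0.5, 0.1]
grip_width: 0.0439
grasp_force: 61.7
```

```bash
python3 -c "
from h import *
st();go(.6473,-.0800,.067,86)"
```

```text
t 25.8 [ 0.6434 -0.0839  0.0813] yaw 86.0 tilt [ 0.001 -0.   ] w 0.0439 gf 62 F [0.2 0.5 0.1] j [-0.13  0.64  0.18  1.11  0.    1.51]
turn z -0.0002 (0.0 deg, 1 rows) shift [0.0209 0.018  0.0715] rows 0.4 j6 now 1.51
```

>>> apply_moves([
  [[0.021,0.018,0.03],[0,0,0],0],
  [[0,0,0.016],[0,0,0],0],
  [[0,0,0],[0,0,0],0],
  [[0,0,0],[0,0,0],0],
  [[0,0,0.01],[0,0,0],0],
  [[0,0,0.008],[0,0,0],0],
  [[0,0,0.006],[0,0,0],0],
  [[0,0,0],[0,0,0],0],
])

```text
clock: 26.5
eef_pos: [0.6474, -0.0799, 0.0702]
tool_rot: [0.732, 0.682, 0.001, 0.001]
ft_force: [-6.0, 1.1, 13.8]
grip_width: 0.0443
grasp_force: 63.2
```

```bash
python3 -c "
from h import *
st();go(.6473,-.0800,.067,86)"
```

```text
t 26.5 [ 0.6474 -0.0799  0.0702] yaw 86.0 tilt [ 0.003 -0.   ] w 0.0443 gf 63 F [-6.   1.1 13.8] j [-0.12  0.65  0.17  1.09  0.    1.52]
turn z -0.0002 (0.0 deg, 1 rows) shift [-0.0006 -0.0005  0.0161] rows 0.1 j6 now 1.52
```

Contact came at the rim with Fx of -6, so the glass sits slightly too far in +x. I'll back off, shift 1.5 mm toward the robot and retry.

>>> apply_moves([
  [[0,0,-0.02],[0,0,0],0],
  [[0,-0.0075,0],[0,0,0],0],
  [[0,0,0],[0,0,0],0],
  [[0,0,0.01],[0,0,0],0],
  [[0,0,0.01],[0,0,0],0],
  [[0,0,0.008],[0,0,0],0],
  [[0,0,0],[0,0,0],0],
  [[0,0,0],[0,0,0],0],
])

```text
clock: 27.17
eef_pos: [0.6459, -0.0798, 0.0701]
tool_rot: [0.731, 0.682, 0.001, 0.001]
ft_force: [-10.4, 1.6, 25.0]
grip_width: 0.0441
grasp_force: 64.4
```

```bash
python3 -c "
from h import *
st()
im,d,W=cloud('wrist');save('w8.png',cv2.resize(im[130:360,200:440],None,fx=2.5,fy=2.5))"
```

```text
t 27.2 [ 0.6459 -0.0798  0.0701] yaw 86.0 tilt [ 0.003 -0.001] w 0.0441 gf 64 F [-10.4   1.6  25. ] j [-0.12  0.65  0.17  1.08 -0.    1.52]
```

View pics/w8.png

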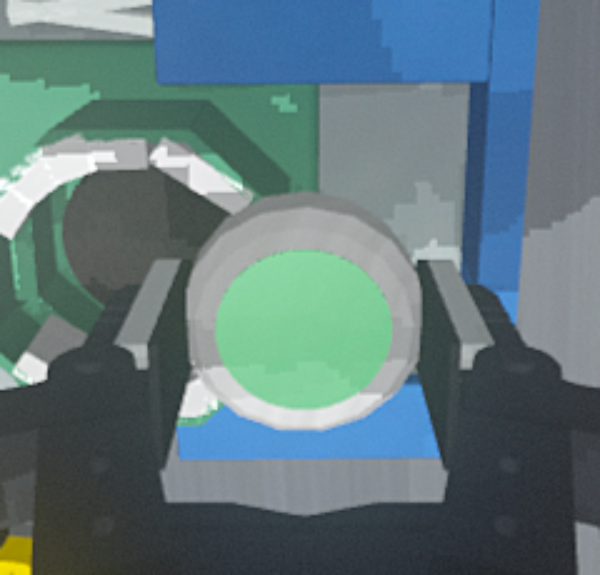

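The body has been shoved back about 40 mm toward the robot: its mouth is at lower left, with bare floor behind it. That is the announced knock. I'll rise with the glass and measure both bodies.

>>> apply_moves([
  [[0,0,-0.1],[0,0,0],0],
  [[0,0,-0.2],[0,0,0],0],
  [[0,0,-0.2],[0,0,0],0],
  [[0,0,-0.2],[0,0,0],0],
  [[0,0,-0.05],[0,0,0],0],
  [[0,0,0],[0,0,0],0],
  [[0,0,0],[0,0,0],0],
  [[0,0,0],[0,0,0],0],
])

```text
clock: 27.88
eef_pos: [0.644, -0.0795, 0.2118]
tool_rot: [0.731, 0.682, -0.002, -0.002]
ft_force: [-0.0, 0.9, -1.9]
grip_width: 0.0439
grasp_force: 61.8
```

```bash
python3 -c "
from h import *
st()
im,d,W=cloud('wrist')
comps(im,W,lo=.036)
go(.6543,.0294,.085,86)"
```

```text
t 27.9 [ 0.644  -0.0795  0.2118] yaw 86.0 tilt [-0.005  0.001] w 0.0439 gf 62 F [-0.   0.9 -1.9] j [-0.12  0.56  0.4   1.41 -0.    1.52]
[326.  57.] 2125 rect [654.3  29.4  66.2  66.1  85.9] z 53 top [654.4  29.7  65.7  66.2  86. ] hue 90 14
[88. 91.] 273 rect [431.9  21.6  22.1   7.1  60.8] z 44 top [431.8  21.6  22.1   7.1  61.2] hue 105 4
[125. 109.] 237 rect [462.7   3.1  22.1   6.7  60.3] z 44 top [462.7   3.1  22.1   6.7  60.3] hue 105 4
[288. 184.] 1863 rect [614.6 -71.6  79.6  66.3  40.9] z 199 top [645.1 -63.1  13.2  42.   85. ] hue 82 8
[148. 216.] 194 rect [ 461.3 -103.9   22.     6.6   88.5] z 44 top [ 461.3 -103.9   22.     6.6   88.5] hue 105 2
[114. 218.] 198 rect [ 424.6 -103.3    8.2   21.5    0.9] z 44 top [ 424.6 -103.3    8.2   21.5    0.9] hue 105 2
turn z -0.0001 (0.0 deg, 1 rows) shift [0.5468 0.0142 0.632 ] rows 4.1 j6 now 1.52
```

A is still home, so this glass goes into A. I'll re-home B afterwards.

>>> apply_moves([
  [[0.1,0.002,0],[0,0,0],0],
  [[0.15,0.004,0],[0,0,0],0],
  [[0.15,0.004,0],[0,0,0],0],
  [[0.1468,0.004,0.05],[0,0,0],0],
  [[0,0,0.15],[0,0,0],0],
  [[0,0,0.2],[0,0,0],0],
  [[0,0,0.15],[0,0,0],0],
  [[0,0,0.08],[0,0,0],0],
])

```text
clock: 28.6
eef_pos: [0.6509, 0.0295, 0.081]
tool_rot: [0.731, 0.682, -0.005, -0.004]
ft_force: [-0.5, -0.5, -2.0]
grip_width: 0.0441
grasp_force: 61.7
```

>>> apply_moves([
  [[0,0,0],[0,0,0],0],
  [[0,0,0],[0,0,0],0],
  [[0,0,0],[0,0,0],0],
  [[0,0,0],[0,0,0],0],
  [[0,0,0],[0,0,0],0],
  [[0,0,0],[0,0,0],0],
  [[0,0,0],[0,0,0],0],
  [[0,0,0],[0,0,0],0],
])

```text
clock: 29.27
eef_pos: [0.6562, 0.0292, 0.0897]
tool_rot: [0.732, 0.682, 0.0, 0.0]
ft_force: [0.2, 0.1, -0.4]
grip_width: 0.0444
grasp_force: 61.7
```

```bash
python3 -c "
from h import *
st();go(.6543,.0294,.067,86)
f,cx,cy,Rm,t=cal('wrist')
im,d,W=cloud('wrist');save('w9.png',cv2.resize(im[100:360,180:460],None,fx=2,fy=2))"
```

```text
t 29.3 [0.6562 0.0292 0.0897] yaw 86.0 tilt [0.001 0.   ] w 0.0444 gf 62 F [ 0.2  0.1 -0.4] j [ 0.04  0.65  0.22  1.14 -0.    1.69]
turn z -0.0002 (0.0 deg, 1 rows) shift [ 0.0004 -0.0094  0.1133] rows 0.6 j6 now 1.69
```

View pics/w9.png

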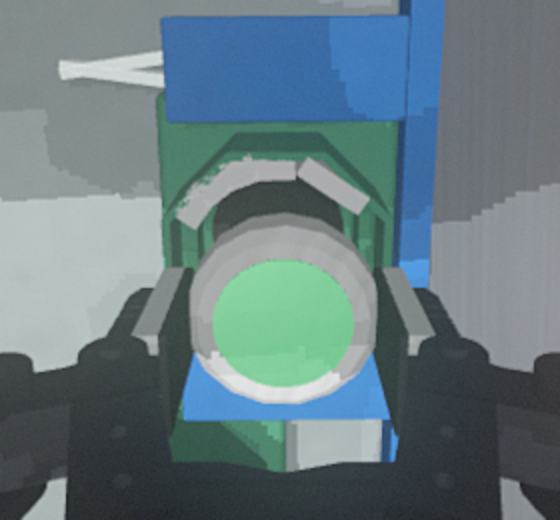

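The glass sits centred over A's mouth, level. I'll lower it.

>>> apply_moves([
  [[0,-0.009,0.04],[0,0,0],0],
  [[0,0,0.03],[0,0,0],0],
  [[0,0,0.02],[0,0,0],0],
  [[0,0,0.012],[0,0,0],0],
  [[0,0,0.01],[0,0,0],0],
  [[0,0,0],[0,0,0],0],
  [[0,0,0],[0,0,0],0],
  [[0,0,0],[0,0,0],0],
])

```text
clock: 29.98
eef_pos: [0.6543, 0.0293, 0.0667]
tool_rot: [0.731, 0.682, 0.0, 0.0]
ft_force: [-0.1, -0.4, -0.6]
grip_width: 0.0443
grasp_force: 61.8
```

```bash
python3 -c "
from h import *
st();go(.6543,.0294,.067,86)"
```

```text
t 30.0 [0.6543 0.0293 0.0667] yaw 86.0 tilt [0. 0.] w 0.0443 gf 62 F [-0.1 -0.4 -0.6] j [ 0.04  0.66  0.18  1.09 -0.    1.69]
turn z -0.0001 (0.0 deg, 1 rows) shift [ 0.0003  0.0002 -0.0016] rows 0.0 j6 now 1.69
```

>>> apply_moves([
  [[0,0,0.005],[0,0,0],0],
  [[0,0,0.005],[0,0,0],0],
  [[0,0,0.005],[0,0,0],0],
  [[0,0,0],[0,0,0],0],
  [[0,0,0],[0,0,0],0.75],
  [[0,0,0],[0,0,0],0.75],
  [[0,0,0],[0,0,0],0.75],
  [[0,0,0],[0,0,0],0.75],
])

```text
clock: 30.65
eef_pos: [0.6534, 0.0293, 0.0627]
tool_rot: [0.731, 0.682, -0.001, -0.001]
ft_force: [-0.5, -0.2, -4.5]
grip_width: 0.0515
grasp_force: 61.2
```

>>> apply_moves([
  [[0,0,-0.1],[0,0,0],1],
  [[0,0,-0.2],[0,0,0],1],
  [[0,0,-0.2],[0,0,0],1],
  [[0,0,-0.2],[0,0,0],1],
  [[-0.2,0,-0.05],[0,0,0],1],
  [[-0.15,0,0],[0,0,0],1],
  [[0,0,0],[0,0,0],1],
  [[0,0,0],[0,0,0],1],
])

```text
clock: 31.32
eef_pos: [0.6495, -0.0422, 0.215]
tool_rot: [0.733, 0.681, 0.001, 0.001]
ft_force: [0.3, 0.7, -1.3]
grip_width: 0.0853
grasp_force: 0.0
```

```bash
python3 -c "
from h import *
st()
im,d,W=cloud('wrist');save('w10.png',im);np.savez('w10.npz',im=im,W=W)
comps(im,W,lo=.036)
c=W[...,:2]-np.array([.6543,.0294]);r=np.hypot(c[...,0],c[...,1])
for s in [(0,.008),(.008,.014)]:
    m=(r>=s[0])&(r<s[1]);print('A mid z',np.nanpercentile(W[m][:,2],[5,50,95]).round(4),m.sum())"
```

```text
t 31.3 [ 0.6495 -0.0422  0.215 ] yaw 85.8 tilt [0.003 0.   ] w 0.0853 gf 0 F [ 0.3  0.7 -1.3] j [-0.07  0.56  0.4   1.41  0.    1.58]
[320. 105.] 3671 rect [654.2  29.2  65.1  66.   85.8] z 53 top [654.2  29.2  65.1  66.   85.8] hue 82 19
[ 92. 133.] 238 rect [432.   21.6  22.3   7.3  57.9] z 43 top [431.7  21.7  22.    6.8  59.5] hue 105 3
[128. 149.] 205 rect [462.8   3.3  22.    6.6  60.9] z 44 top [462.8   3.3  22.    6.6  60.9] hue 105 3
[282. 205.] 1131 rect [609.8 -70.5  55.8  66.3  86.8] z 53 top [609.7 -68.2  51.4  65.4  85.6] hue 83 45
A mid z [0.0389 0.0399 0.0409] 229
A mid z [0.0388 0.0399 0.0411] 482
```

View pics/w10.png

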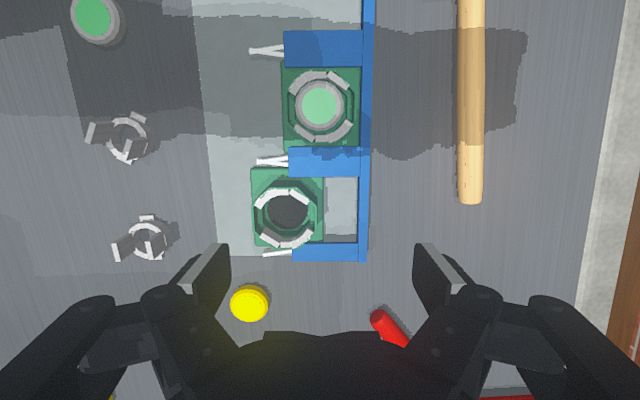

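A's glass lies flat: it appears at (320,105) and its top is at z of about 0.039. B's neck is at (287,210), about 38 mm short of home and still between the guides. I'll grip its neck and push it home.

>>> apply_moves([
  [[-0.1,-0.1,0],[0,0,0],1],
  [[-0.089,-0.089,0.05],[0,0,0],1],
  [[0,0,0.15],[0,0,0],1],
  [[0,0,0.2],[0,0,0],1],
  [[0,0,0.17],[0,0,0],1],
  [[0,0,0.12],[0,0,0],1],
  [[0,0,0],[0,0,0],1],
  [[0,0,0],[0,0,0],1],
])

```text
clock: 32.03
eef_pos: [0.6075, -0.0742, 0.074]
tool_rot: [0.731, 0.682, -0.001, -0.002]
ft_force: [0.2, 0.2, 0.7]
grip_width: 0.0851
grasp_force: 0.0
```

```bash
python3 -c "
from h import *
st();go(.6091,-.0772,.0475,86)
im,d,W=cloud('wrist');comps(im,W,lo=.036)"
```

```text
t 32.0 [ 0.6075 -0.0742  0.074 ] yaw 86.1 tilt [-0.004  0.001] w 0.0851 gf 0 F [0.2 0.2 0.7] j [-0.12  0.58  0.05  1.05  0.    1.52]
turn z 0.0004 (-0.1 deg, 1 rows) shift [-0.0143  0.0088  0.1325] rows 0.7 j6 now 1.52
[408.  45.] 10830 rect [653.5  18.6  44.9  66.7  86.1] z 53 top [653.5  16.8  41.2  66.9  86.8] hue 76 90
[ 28. 111.] 963 rect [462.6   3.4  22.6   8.6  57.4] z 44 top [462.6   3.4  22.6   8.6  57.4] hue 105 3
[324. 202.] 2892 rect [610.5 -58.6  32.7  66.2  86.5] z 53 top [610.7 -56.4  28.4  66.2  86.1] hue 80 12
```

>>> apply_moves([
  [[-0.014,0.009,0.07],[0,0,0],1],
  [[0,0,0.06],[0,0,0],1],
  [[0,0,0],[0,0,0],0],
  [[0,0,0],[0,0,0],0],
  [[0,0,0],[0,0,0],0],
  [[0,0,0],[0,0,0],0],
  [[0,0,0],[0,0,0],0],
  [[0,0,0],[0,0,0],0],
])

```text
clock: 32.75
eef_pos: [0.6114, -0.0783, 0.0518]
tool_rot: [0.731, 0.682, 0.001, 0.001]
ft_force: [-1.6, 0.5, 6.0]
grip_width: 0.0642
grasp_force: 70.9
```

```bash
python3 -c "
from h import *
st();go(.6520,-.0800,.0485,86)"
```

```text
t 32.8 [ 0.6114 -0.0783  0.0518] yaw 86.0 tilt [ 0.003 -0.   ] w 0.0642 gf 71 F [-1.6  0.5  6. ] j [-0.13  0.61  0.04  0.99  0.    1.51]
turn z -0.0000 (0.0 deg, 1 rows) shift [0.0058 0.2029 0.0164] rows 1.0 j6 now 1.51
```

>>> apply_moves([
  [[0,0.03,0],[0,0,0],0],
  [[0,0.04,0],[0,0,0],0],
  [[0,0.04,0],[0,0,0],0],
  [[0,0.03,0],[0,0,0],0],
  [[0,0.02,0],[0,0,0],0],
  [[0,0.015,0],[0,0,0],0],
  [[0,0.01,0],[0,0,0],0],
  [[0,0.006,0],[0,0,0],0],
])

```text
clock: 33.42
eef_pos: [0.6466, -0.081, 0.0519]
tool_rot: [0.732, 0.682, -0.001, -0.001]
ft_force: [-11.7, 1.0, 12.9]
grip_width: 0.064
grasp_force: 71.6
```

>>> apply_moves([
  [[0,0,0],[0,0,0],0],
  [[0,0,0],[0,0,0],0],
  [[0,0,0],[0,0,0],0],
  [[0,0,0],[0,0,0],0],
  [[0,0,0],[0,0,0],0],
  [[0,0,0],[0,0,0],0],
  [[0,0,0],[0,0,0],0],
  [[0,0,0],[0,0,0],0],
])

```text
clock: 34.08
eef_pos: [0.6467, -0.081, 0.0518]
tool_rot: [0.731, 0.682, -0.001, -0.001]
ft_force: [-9.3, 2.0, 10.8]
grip_width: 0.0637
grasp_force: 71.4
```

```bash
python3 -c "
from h import *
st()"
```

```text
t 34.1 [ 0.6467 -0.081   0.0518] yaw 86.0 tilt [-0.002  0.   ] w 0.0637 gf 71 F [-9.3  2.  10.8] j [-0.12  0.68  0.16  1.06 -0.    1.52]
```

>>> apply_moves([
  [[0,-0.006,0],[0,0,0],1],
  [[0,0,0],[0,0,0],1],
  [[0,0,0],[0,0,0],1],
  [[0,0,0],[0,0,0],1],
  [[0,0,-0.1],[0,0,0],1],
  [[0,0,-0.2],[0,0,0],1],
  [[0,0,-0.2],[0,0,0],1],
  [[0,0,-0.1],[0,0,0],1],
])

```text
clock: 34.75
eef_pos: [0.6495, -0.0813, 0.1747]
tool_rot: [0.731, 0.682, 0.002, 0.003]
ft_force: [1.0, -0.1, -0.0]
grip_width: 0.0854
grasp_force: 0.0
```

>>> apply_moves([
  [[0.121,-0.135,0],[0,0,0],1],
  [[0.121,-0.135,0],[0,0,0],1],
  [[0.121,-0.135,0],[0,0,0],1],
  [[0.121,-0.135,0],[0,0,0],1],
  [[0.121,-0.135,0],[0,0,0],1],
  [[0.121,-0.135,0],[0,0,0],1],
  [[0.121,-0.135,0.05],[0,0,0],1],
  [[0.121,-0.135,0.1],[0,0,0],1],
])

```text
clock: 35.42
eef_pos: [0.4466, 0.1289, 0.1416]
tool_rot: [0.732, 0.682, 0.003, 0.002]
ft_force: [1.2, 0.6, -1.1]
grip_width: 0.0852
grasp_force: 0.0
```

>>> apply_moves([
  [[0,0,0.1],[0,0,0],1],
  [[0,0,0],[0,0,0],1],
  [[0,0,0],[0,0,0],1],
  [[0,0,0],[0,0,0],1],
  [[0,0,0],[0,0,0],1],
  [[0,0,0],[0,0,0],1],
  [[0,0,0],[0,0,0],1],
  [[0,0,0],[0,0,0],1],
])

```text
clock: 36.08
eef_pos: [0.4461, 0.1269, 0.1199]
tool_rot: [0.732, 0.681, 0.0, 0.0]
ft_force: [-0.2, -0.3, 0.3]
grip_width: 0.0854
grasp_force: 0.0
```

```bash
python3 -c "
from h import *
st()
im,d,W=cloud('wrist');comps(im,W)
go(.4446,.1271,.0195,86)"
```

```text
t 36.1 [0.4461 0.1269 0.1199] yaw 85.9 tilt [0.001 0.   ] w 0.0854 gf 0 F [-0.2 -0.3  0.3] j [ 0.28  0.27 -0.31  0.99 -0.    1.92]
[309.  55.] 3742 rect [444.9 232.7  46.4  46.4  29.7] z 18 top [444.9 232.8  46.4  46.3  30.7] hue 70 50
[595. 101.] 2782 rect [636.7 187.8  24.3  86.1  85.9] z 28 top [650.5 186.6  22.   45.4  86.5] hue 105 155
[319. 197.] 2645 rect [444.3 128.2  46.3  46.5  19.8] z 18 top [444.4 128.3  46.4  45.8  40.6] hue 70 46
[585. 225.] 2087 rect [648.   91.  118.1  32.6  15.5] z 28 top [656.3  93.5  13.   67.7  87. ] hue 105 146
turn z -0.0004 (0.1 deg, 1 rows) shift [ 5.000e-04 -6.400e-03  5.016e-01] rows 2.4 j6 now 1.92
```

>>> apply_moves([
  [[0.006,-0.009,0.1],[0,0,0],1],
  [[0,0,0.15],[0,0,0],1],
  [[0,0,0.15],[0,0,0],1],
  [[0,0,0.08],[0,0,0],1],
  [[0,0,0.024],[0,0,0],1],
  [[0,0,0],[0,0,0],1],
  [[0,0,0],[0,0,0],0],
  [[0,0,0],[0,0,0],0],
])

```text
clock: 36.8
eef_pos: [0.445, 0.1289, 0.02]
tool_rot: [0.732, 0.682, 0.001, 0.001]
ft_force: [-0.2, -0.8, 0.3]
grip_width: 0.064
grasp_force: 0.0
```

>>> apply_moves([
  [[0,0,0],[0,0,0],0],
  [[0,0,0],[0,0,0],0],
  [[0,0,0],[0,0,0],0],
  [[0,0,0],[0,0,0],0],
  [[0,0,0],[0,0,0],0],
  [[0,0,0],[0,0,0],0],
  [[0,0,0],[0,0,0],0],
  [[0,0,0],[0,0,0],0],
])

```text
clock: 37.47
eef_pos: [0.4449, 0.1289, 0.0206]
tool_rot: [0.731, 0.682, 0.002, 0.001]
ft_force: [-1.7, -1.4, 7.6]
grip_width: 0.0441
grasp_force: 59.8
```

```bash
python3 -c "
from h import *
st()"
```

```text
t 37.5 [0.4449 0.1289 0.0206] yaw 86.0 tilt [0.003 0.001] w 0.0441 gf 60 F [-1.7 -1.4  7.6] j [ 0.28  0.4  -0.43  0.73 -0.    1.92]
```

>>> apply_moves([
  [[0,0,-0.1],[0,0,0],0],
  [[0,0,-0.2],[0,0,0],0],
  [[0,0,-0.2],[0,0,0],0],
  [[-0.1,0.11,-0.2],[0,0,0],0],
  [[-0.12,0.135,-0.15],[0,0,0],0],
  [[-0.125,0.139,-0.1],[0,0,0],0],
  [[-0.125,0.139,0],[0,0,0],0],
  [[-0.125,0.139,0],[0,0,0],0],
])

```text
clock: 38.13
eef_pos: [0.563, 0.0064, 0.2018]
tool_rot: [0.731, 0.682, 0.002, 0.002]
ft_force: [-0.0, 1.2, -2.1]
grip_width: 0.0436
grasp_force: 61.7
```

>>> apply_moves([
  [[-0.125,0.139,0],[0,0,0],0],
  [[-0.125,0.139,0],[0,0,0],0],
  [[-0.125,0.139,0],[0,0,0],0],
  [[0,0,0],[0,0,0],0],
  [[0,0,0],[0,0,0],0],
  [[0,0,0],[0,0,0],0],
  [[0,0,0],[0,0,0],0],
  [[0,0,0],[0,0,0],0],
])

```text
clock: 38.8
eef_pos: [0.638, -0.0721, 0.1992]
tool_rot: [0.731, 0.682, 0.0, 0.0]
ft_force: [0.3, 0.1, -0.3]
grip_width: 0.0437
grasp_force: 61.8
```

```bash
python3 -c "
from h import *
st()
im,d,W=cloud('wrist')
W[W[...,2]>.1]=np.nan
z=W[...,2];hs=cv2.cvtColor(im,cv2.COLOR_RGB2HSV)
m=(z>.046)&(z<.06)&(np.hypot(W[...,0]-.65,W[...,1]+.08)<.06)
P=W[m]; v,u=np.nonzero(m);print(m.sum(),u.min(),u.max(),v.min(),v.max())
print(cv2.minAreaRect((P[:,:2]*1000).astype(np.float32)),np.median(P[:,2]))
go(.6473,-.0793,.09,86)"
```

```text
t 38.8 [ 0.638  -0.0721  0.1992] yaw 86.1 tilt [0. 0.] w 0.0437 gf 62 F [ 0.3  0.1 -0.3] j [-0.11  0.55  0.34  1.36  0.    1.53]
1048 296 367 158 218
((647.4525146484375, -73.40658569335938), (56.19587707519531, 66.77083587646484), 82.94889068603516) 0.05154207376640604
turn z 0.0004 (-0.1 deg, 1 rows) shift [-0.0329  0.0481  0.5463] rows 2.7 j6 now 1.53
```

>>> apply_moves([
  [[-0.033,0.048,0.05],[0,0,0],0],
  [[0,0,0.15],[0,0,0],0],
  [[0,0,0.15],[0,0,0],0],
  [[0,0,0.12],[0,0,0],0],
  [[0,0,0.07],[0,0,0],0],
  [[0,0,0],[0,0,0],0],
  [[0,0,0],[0,0,0],0],
  [[0,0,0],[0,0,0],0],
])

```text
clock: 39.52
eef_pos: [0.6487, -0.08, 0.0922]
tool_rot: [0.731, 0.682, 0.001, 0.001]
ft_force: [0.6, 0.1, -0.7]
grip_width: 0.0436
grasp_force: 61.7
```

```bash
python3 -c "
from h import *
st();go(.6473,-.0793,.067,86)"
```

```text
t 39.5 [ 0.6487 -0.08    0.0922] yaw 86.0 tilt [ 0.003 -0.   ] w 0.0436 gf 62 F [ 0.6  0.1 -0.7] j [-0.12  0.64  0.21  1.14  0.    1.52]
turn z 0.0001 (-0.0 deg, 1 rows) shift [ 0.0032 -0.0073  0.1262] rows 0.6 j6 now 1.52
```

>>> apply_moves([
  [[0.003,-0.006,0.04],[0,0,0],0],
  [[0,0,0.03],[0,0,0],0],
  [[0,0,0.025],[0,0,0],0],
  [[0,0,0.015],[0,0,0],0],
  [[0,0,0.01],[0,0,0],0],
  [[0,0,0],[0,0,0],0],
  [[0,0,0],[0,0,0],0],
  [[0,0,0],[0,0,0],0],
])

```text
clock: 40.18
eef_pos: [0.6465, -0.0796, 0.0663]
tool_rot: [0.731, 0.682, -0.0, -0.0]
ft_force: [-0.5, 1.0, -1.8]
grip_width: 0.0438
grasp_force: 61.7
```

```bash
python3 -c "
from h import *
st();go(.6473,-.0793,.067,86)"
```

```text
t 40.2 [ 0.6465 -0.0796  0.0663] yaw 86.0 tilt [-0.  0.] w 0.0438 gf 62 F [-0.5  1.  -1.8] j [-0.12  0.66  0.17  1.08  0.    1.52]
turn z -0.0001 (0.0 deg, 1 rows) shift [ 0.0018  0.0038 -0.0033] rows 0.0 j6 now 1.52
```

>>> apply_moves([
  [[0,0,0.006],[0,0,0],0],
  [[0,0,0],[0,0,0],0],
  [[0,0,0],[0,0,0],0.75],
  [[0,0,0],[0,0,0],0.75],
  [[0,0,0],[0,0,0],0.75],
  [[0,0,0],[0,0,0],0.75],
  [[0,0,0],[0,0,0],0.75],
  [[0,0,-0.1],[0,0,0],1],
])

```text
clock: 40.85
eef_pos: [0.6435, -0.0795, 0.081]
tool_rot: [0.731, 0.682, -0.003, -0.003]
ft_force: [-1.5, -0.0, -0.9]
grip_width: 0.0744
grasp_force: 0.0
```

>>> apply_moves([
  [[0,0,-0.2],[0,0,0],1],
  [[0,0,-0.2],[0,0,0],1],
  [[0,0,-0.2],[0,0,0],1],
  [[0,0,-0.05],[0,0,0],1],
  [[0,0,0],[0,0,0],1],
  [[0,0,0],[0,0,0],1],
  [[0,0,0],[0,0,0],1],
  [[0,0,0],[0,0,0],1],
])

```text
clock: 41.52
eef_pos: [0.6454, -0.0796, 0.2126]
tool_rot: [0.731, 0.682, -0.001, -0.002]
ft_force: [0.0, 0.5, -0.6]
grip_width: 0.0853
grasp_force: 0.0
```

```bash
cat >> h.py <<'E'
def cellz(W,x,y):
    r=np.hypot(W[...,0]-x,W[...,1]-y)
    P=W[(r<.014)&np.isfinite(r)]; A=np.c_[P[:,:2]-[x,y],np.ones(len(P))]
    print('mid n',len(P),'z',np.percentile(P[:,2],[5,50,95]).round(4),'slope,z0',np.linalg.lstsq(A,P[:,2],rcond=None)[0].round(4))
E
python3 -c "
from h import *
st()
im,d,W=cloud('wrist')
cellz(W,.6473,-.08);cellz(W,.6543,.0294)
comps(im,W,lo=.036)
go(.4431,-.1036,.15,89)"
```

```text
t 41.5 [ 0.6454 -0.0796  0.2126] yaw 86.0 tilt [-0.005  0.001] w 0.0853 gf 0 F [ 0.   0.5 -0.6] j [-0.12  0.57  0.4   1.41 -0.    1.52]
mid n 5398 z [0.0399 0.2808 0.2894] slope,z0 [ 0.9445 14.9121  0.1078]
mid n 802 z [0.0386 0.0398 0.041 ] slope,z0 [-0.0028 -0.0023  0.0398]
[325.  58.] 2078 rect [654.   28.8  65.8  66.2  85.8] z 53 top [654.   28.8  65.8  66.2  85.8] hue 90 9
[322.  63.] 2148 rect [652.9  30.5  46.   46.   53.7] z 41 top [652.9  30.5  46.   46.   53.7] hue 71 65
[87. 91.] 265 rect [432.   21.5  21.8   7.5  62. ] z 44 top [432.   21.5  21.8   7.5  62. ] hue 105 4
[124. 109.] 232 rect [462.8   3.4  21.9   7.2  60. ] z 44 top [462.8   3.4  21.9   7.2  60. ] hue 105 3
[324. 181.] 3270 rect [647.  -78.7  66.   66.   86. ] z 53 top [647.  -78.8  65.9  66.   85.9] hue 80 16
[113. 218.] 198 rect [ 425.  -103.4   22.2    7.1   89.4] z 44 top [ 425.  -103.1   21.6    7.1   89.4] hue 105 2
[147. 216.] 189 rect [ 461.1 -104.1   22.1    7.3   87.3] z 44 top [ 461.1 -104.1   22.1    7.3   87.3] hue 105 2
turn z -0.0168 (3.0 deg, 1 rows) shift [-0.1374 -1.0097  0.3133] rows 5.2 j6 now 1.52
```

Both glasses are seated and both bodies are home. Next is the ring at (130,217) in that view, at (0.443,-0.1037).

>>> apply_moves([
  [[-0.02,-0.16,0],[0,0,-0.0155],1],
  [[-0.02,-0.17,0],[0,0,0],1],
  [[-0.02,-0.17,0],[0,0,0],1],
  [[-0.02,-0.17,0],[0,0,0],1],
  [[-0.03,-0.17,0],[0,0,0],1],
  [[-0.03,-0.17,0.1],[0,0,0],1],
  [[0,0,0.2],[0,0,0],1],
  [[0,0,0.1],[0,0,0],1],
])

```text
clock: 42.23
eef_pos: [0.4399, -0.1016, 0.1322]
tool_rot: [0.715, 0.699, -0.001, -0.002]
ft_force: [-0.2, -0.8, -1.3]
grip_width: 0.0857
grasp_force: 0.0
```

>>> apply_moves([
  [[0,0,0],[0,0,0],1],
  [[0,0,0],[0,0,0],1],
  [[0,0,0],[0,0,0],1],
  [[0,0,0],[0,0,0],1],
  [[0,0,0],[0,0,0],1],
  [[0,0,0],[0,0,0],1],
  [[0,0,0],[0,0,0],1],
  [[0,0,0],[0,0,0],1],
])

```text
clock: 42.9
eef_pos: [0.4443, -0.1019, 0.1356]
tool_rot: [0.715, 0.7, 0.0, 0.0]
ft_force: [0.3, -0.2, -0.7]
grip_width: 0.0855
grasp_force: 0.0
```

```bash
python3 -c "
from h import *
st()
im,d,W=cloud('wrist')
comps(im,W,lo=.03)
go(.443,-.1037,.035,88.7)"
```

```text
t 42.9 [ 0.4443 -0.1019  0.1356] yaw 88.8 tilt [ 0.001 -0.   ] w 0.0855 gf 0 F [ 0.3 -0.2 -0.7] j [-0.23  0.24 -0.31  1.02  0.    1.37]
[610.  28.] 3483 rect [642.5  13.8  34.9  49.4  83.9] z 53 top [633.    9.   12.2  45.4  45.1] hue 77 104
[298.  23.] 468 rect [431.1  21.8  22.1   6.3  59. ] z 44 top [431.1  21.8  22.1   6.3  58.9] hue 105 3
[345.  53.] 350 rect [461.9   3.4  22.    6.   59.5] z 44 top [461.9   3.4  22.    6.   59.4] hue 105 3
[594. 168.] 8056 rect [645.6 -78.6  66.5  66.9  87.1] z 53 top [642.9 -78.5  66.5  60.9  87.8] hue 80 80
[296. 205.] 276 rect [ 424.6 -103.    21.8    5.9   88.6] z 44 top [ 424.6 -103.    21.8    5.9   88.6] hue 106 2
[343. 204.] 263 rect [ 460.4 -103.8   22.1    6.1   88.9] z 44 top [ 460.4 -103.8   22.1    6.1   88.9] hue 105 2
turn z 0.0004 (-0.1 deg, 1 rows) shift [-0.0093 -0.0057  0.5023] rows 2.5 j6 now 1.37
```

>>> apply_moves([
  [[-0.0075,-0.009,0.1],[0,0,0],1],
  [[0,0,0.15],[0,0,0],1],
  [[0,0,0.15],[0,0,0],1],
  [[0,0,0.08],[0,0,0],1],
  [[0,0,0.023],[0,0,0],1],
  [[0,0,0],[0,0,0],1],
  [[0,0,0],[0,0,0],0],
  [[0,0,0],[0,0,0],0],
])

```text
clock: 43.62
eef_pos: [0.4434, -0.1036, 0.0359]
tool_rot: [0.715, 0.699, 0.001, 0.001]
ft_force: [1.1, -0.6, 0.4]
grip_width: 0.0639
grasp_force: 0.0
```

>>> apply_moves([
  [[0,0,0],[0,0,0],0],
  [[0,0,0],[0,0,0],0],
  [[0,0,0],[0,0,0],0],
  [[0,0,0],[0,0,0],0],
  [[0,0,0],[0,0,0],0],
  [[0,0,0],[0,0,0],0],
  [[0,0,0],[0,0,0],0],
  [[0,0,0],[0,0,0],0],
])

```text
clock: 44.28
eef_pos: [0.4435, -0.1037, 0.0361]
tool_rot: [0.715, 0.699, 0.001, 0.001]
ft_force: [-0.2, -0.4, 6.7]
grip_width: 0.0409
grasp_force: 61.6
```

```bash
python3 -c "
from h import *
st()"
```

```text
t 44.3 [ 0.4435 -0.1037  0.0361] yaw 88.8 tilt [ 0.003 -0.001] w 0.0409 gf 62 F [-0.2 -0.4  6.7] j [-0.23  0.37 -0.44  0.76 -0.    1.36]
```

>>> apply_moves([
  [[0,0,-0.1],[0,0,-0.01],0],
  [[0,0,-0.2],[0,0,-0.0395],0],
  [[0,0,-0.2],[0,0,-0.0395],0],
  [[0,0,-0.2],[0,0,-0.0395],0],
  [[0,0,-0.1],[0,0,-0.0395],0],
  [[0,0,0],[0,0,-0.0395],0],
  [[0,0,0],[0,0,-0.0395],0],
  [[0,0,0],[0,0,-0.0395],0],
])

```text
clock: 44.95
eef_pos: [0.4422, -0.1034, 0.1955]
tool_rot: [0.336, 0.942, 0.0, 0.001]
ft_force: [-0.7, 0.5, -1.0]
grip_width: 0.0409
grasp_force: 61.3
```

>>> apply_moves([
  [[0,0,0],[0,0,-0.0395],0],
  [[0,0,0],[0,0,-0.0395],0],
  [[0,0,0],[0,0,-0.0395],0],
  [[0,0,0],[0,0,-0.0395],0],
  [[0,0,0],[0,0,-0.0395],0],
  [[-0.15,0.03,0],[0,0,0],0],
  [[-0.17,0.033,0],[0,0,0],0],
  [[-0.17,0.033,0],[0,0,0],0],
])

```text
clock: 45.62
eef_pos: [0.5418, -0.0911, 0.195]
tool_rot: [0.036, 0.999, -0.0, 0.0]
ft_force: [0.3, -0.0, -1.2]
grip_width: 0.0407
grasp_force: 61.3
```

>>> apply_moves([
  [[-0.17,0.033,0],[0,0,0],0],
  [[-0.17,0.033,0],[0,0,0],0],
  [[-0.17,0.033,0.05],[0,0,0],0],
  [[0,0,0.15],[0,0,0],0],
  [[0,0,0.15],[0,0,0],0],
  [[0,0,0.1],[0,0,0],0],
  [[0,0,0],[0,0,0],0],
  [[0,0,0],[0,0,0],0],
])

```text
clock: 46.28
eef_pos: [0.643, -0.0786, 0.103]
tool_rot: [0.036, 0.999, 0.0, -0.002]
ft_force: [0.3, -0.4, -0.9]
grip_width: 0.0408
grasp_force: 61.1
```

```bash
python3 -c "
from h import *
st();go(.647,-.0788,.085,176)"
```

```text
t 46.3 [ 0.643  -0.0786  0.103 ] yaw 175.9 tilt [-0.004  0.001] w 0.0408 gf 61 F [ 0.3 -0.4 -0.9] j [-0.12  0.62  0.21  1.16  0.   -0.05]
turn z -0.0006 (0.1 deg, 1 rows) shift [-0.0201  0.0002  0.0902] rows 0.5 j6 now -0.05
```

>>> apply_moves([
  [[-0.02,0,0.03],[0,0,0],0],
  [[0,0,0.025],[0,0,0],0],
  [[0,0,0],[0,0,0],0],
  [[0,0,0],[0,0,0],0],
  [[0,0,0],[0,0,0],0],
  [[0,0,0],[0,0,0],0],
  [[0,0,0],[0,0,0],0],
  [[0,0,0],[0,0,0],0],
])

```text
clock: 46.95
eef_pos: [0.6485, -0.0791, 0.094]
tool_rot: [0.036, 0.999, -0.0, 0.0]
ft_force: [0.3, -0.1, -1.8]
grip_width: 0.0406
grasp_force: 61.2
```

```bash
python3 -c "
from h import *
st();go(.647,-.0788,.0755,176)"
```

```text
t 47.0 [ 0.6485 -0.0791  0.094 ] yaw 175.9 tilt [ 0.001 -0.   ] w 0.0406 gf 61 F [ 0.3 -0.1 -1.8] j [-0.12  0.64  0.21  1.14  0.   -0.05]
turn z -0.0006 (0.1 deg, 1 rows) shift [0.0075 0.0008 0.0923] rows 0.5 j6 now -0.05
```

>>> apply_moves([
  [[0.007,0.001,0.02],[0,0,-0.0005],0],
  [[0,0,0.02],[0,0,0],0],
  [[0,0,0.015],[0,0,0],0],
  [[0,0,0.015],[0,0,0],0],
  [[0,0,0.01],[0,0,0],0],
  [[0,0,0.008],[0,0,0],0],
  [[0,0,0],[0,0,0],0],
  [[0,0,0],[0,0,0],0],
])

```text
clock: 47.62
eef_pos: [0.647, -0.0788, 0.0759]
tool_rot: [0.035, 0.999, 0.0, -0.0]
ft_force: [0.2, -0.4, -0.7]
grip_width: 0.0409
grasp_force: 61.4
```

```bash
python3 -c "
from h import *
st()"
```

```text
t 47.6 [ 0.647  -0.0788  0.0759] yaw 176.0 tilt [-0.  0.] w 0.0409 gf 61 F [ 0.2 -0.4 -0.7] j [-0.12  0.65  0.18  1.1   0.   -0.05]
```

The ring entered cleanly. I'll press it about 4 mm against the spring seat.

>>> apply_moves([
  [[0,0,0.008],[0,0,0],0],
  [[0,0,0.008],[0,0,0],0],
  [[0,0,0.006],[0,0,0],0],
  [[0,0,0.004],[0,0,0],0],
  [[0,0,0],[0,0,0],0],
  [[0,0,0],[0,0,0],0],
  [[0,0,0],[0,0,0],0],
  [[0,0,0],[0,0,0],0],
])

```text
clock: 48.28
eef_pos: [0.6474, -0.0788, 0.0717]
tool_rot: [0.035, 0.999, -0.0, 0.001]
ft_force: [-1.4, 0.0, 5.3]
grip_width: 0.0406
grasp_force: 62.0
```

```bash
python3 -c "
from h import *
st()"
```

```text
t 48.3 [ 0.6474 -0.0788  0.0717] yaw 176.0 tilt [ 0.001 -0.   ] w 0.0406 gf 62 F [-1.4  0.   5.3] j [-0.12  0.65  0.18  1.09  0.   -0.05]
```

>>> apply_moves([
  [[0,0,0.006],[0,0,0.02],0],
  [[0,0,0],[0,0,0.035],0],
  [[0,0,0],[0,0,0.035],0],
  [[0,0,0],[0,0,0.035],0],
  [[0,0,0],[0,0,0.035],0],
  [[0,0,0],[0,0,0.035],0],
  [[0,0,0],[0,0,0.035],0],
  [[0,0,0],[0,0,0],0],
])

```text
clock: 48.95
eef_pos: [0.6483, -0.079, 0.0711]
tool_rot: [0.388, 0.922, 0.0, 0.002]
ft_force: [-0.5, 0.7, 6.7]
grip_width: 0.0408
grasp_force: 62.1
```

```bash
python3 -c "
from h import *
st();print(bot.get_obs()['ft_torque'])"
```

```text
t 49.0 [ 0.6483 -0.079   0.0711] yaw 134.4 tilt [ 0.004 -0.001] w 0.0408 gf 62 F [-0.5  0.7  6.7] j [-0.12  0.66  0.18  1.09 -0.    0.68]
[-0.0031863   0.13623589 -0.04112945]
```

>>> apply_moves([
  [[0,0,0],[0,0,0.035],0],
  [[0,0,0],[0,0,0.035],0],
  [[0,0,0],[0,0,0.035],0],
  [[0,0,0],[0,0,0.035],0],
  [[0,0,0],[0,0,0.03],0],
  [[0,0,0],[0,0,0.02],0],
  [[0,0,0],[0,0,0],0],
  [[0,0,0],[0,0,0],0],
])

```text
clock: 49.62
eef_pos: [0.6484, -0.079, 0.0712]
tool_rot: [0.64, 0.768, 0.001, 0.002]
ft_force: [0.1, -0.6, 5.2]
grip_width: 0.041
grasp_force: 62.1
```

```bash
python3 -c "
from h import *
st();print(bot.get_obs()['ft_torque'])"
```

```text
t 49.6 [ 0.6484 -0.079   0.0712] yaw 100.4 tilt [ 0.004 -0.001] w 0.0410 gf 62 F [ 0.1 -0.6  5.2] j [-0.12  0.66  0.18  1.09 -0.    1.27]
[ 0.00310946  0.0831506  -0.07649095]
```

>>> apply_moves([
  [[0,0,0],[0,0,0.012],0],
  [[0,0,0],[0,0,0.006],0],
  [[0,0,0],[0,0,0],0],
  [[0,0,0],[0,0,0],0.8],
  [[0,0,0],[0,0,0],0.8],
  [[0,0,0],[0,0,0],0.8],
  [[0,0,0],[0,0,0],0.8],
  [[0,0,-0.08],[0,0,0],1],
])

```text
clock: 50.28
eef_pos: [0.6442, -0.0784, 0.0816]
tool_rot: [0.662, 0.75, -0.002, -0.003]
ft_force: [-0.7, -0.1, -1.1]
grip_width: 0.0783
grasp_force: 0.0
```

>>> apply_moves([
  [[0,0,-0.15],[0,0,0],1],
  [[0,0,-0.2],[0,0,0],1],
  [[0,0,-0.2],[0,0,0],1],
  [[0,0,-0.1],[0,0,0],1],
  [[0,0,0],[0,0,0],1],
  [[0,0,0],[0,0,0],1],
  [[0,0,0],[0,0,0],1],
  [[0,0,0],[0,0,0],1],
])

```text
clock: 50.95
eef_pos: [0.6459, -0.0786, 0.2132]
tool_rot: [0.662, 0.75, -0.001, -0.002]
ft_force: [0.4, 0.2, 0.4]
grip_width: 0.0856
grasp_force: 0.0
```

```bash
python3 -c "
from h import *
st()
im,d,W=cloud('wrist')
W[W[...,2]>.1]=np.nan
comps(im,W,lo=.055)
comps(im,W,lo=.03)
go(.447,.0124,.13,59.5)"
```

```text
t 51.0 [ 0.6459 -0.0786  0.2132] yaw 97.1 tilt [-0.004  0.   ] w 0.0856 gf 0 F [0.4 0.2 0.4] j [-0.12  0.57  0.4   1.41 -0.    1.33]
[305. 189.] 219 rect [630.6 -81.    5.9  21.8   7.9] z 79 top [630.6 -81.    5.5  21.7   6.7] hue 105 3
[344. 189.] 221 rect [665.9 -76.6   5.8  21.7   7.6] z 80 top [665.9 -76.7   5.5  21.6   8.4] hue 105 4
[347.  65.] 4737 rect [654.2  29.1  66.2  66.   86. ] z 53 top [654.2  29.1  66.2  66.   86. ] hue 79 48
[103.  45.] 404 rect [431.8  21.7  22.1   7.6  58.8] z 44 top [431.8  21.7  22.1   7.6  58.8] hue 105 5
[138.  71.] 340 rect [462.9   3.2  22.2   7.   57.4] z 44 top [462.8   3.3  22.2   6.9  58.1] hue 105 4
[324. 183.] 3748 rect [647.1 -78.8  66.2  66.   85.7] z 79 top [648.3 -78.8  41.3  21.6   7.2] hue 87 13
turn z 0.2091 (-37.6 deg, 6 rows) shift [-0.1128 -1.0878  0.416 ] rows 5.7 j6 now 1.33
```

Ring on B: it has turned 79 degrees, its top is 3.5 mm below the loose height, and it is centred within 1.2 mm. Now the second ring at (0.4473,0.0125).

>>> apply_moves([
  [[0,0,0],[0,0,0.039],1],
  [[0,0,0],[0,0,0.039],1],
  [[0,0,0],[0,0,0.039],1],
  [[0,0,0],[0,0,0.039],1],
  [[0,0,0],[0,0,0.039],1],
  [[0,0,0],[0,0,0.0145],1],
  [[-0.015,-0.14,0],[0,0,0],1],
  [[-0.019,-0.185,0],[0,0,0],1],
])

```text
clock: 51.67
eef_pos: [0.5877, -0.0522, 0.2122]
tool_rot: [0.869, 0.495, -0.001, -0.001]
ft_force: [0.6, 0.4, -0.0]
grip_width: 0.0857
grasp_force: 0.0
```

>>> apply_moves([
  [[-0.019,-0.19,0],[0,0,0],1],
  [[-0.019,-0.19,0],[0,0,0],1],
  [[-0.019,-0.19,0.05],[0,0,0],1],
  [[-0.02,-0.19,0.1],[0,0,0],1],
  [[0,0,0.15],[0,0,0],1],
  [[0,0,0.1],[0,0,0],1],
  [[0,0,0],[0,0,0],1],
  [[0,0,0],[0,0,0],1],
])

```text
clock: 52.33
eef_pos: [0.4486, 0.012, 0.135]
tool_rot: [0.868, 0.496, -0.002, -0.001]
ft_force: [-0.3, 0.1, 0.5]
grip_width: 0.085
grasp_force: 0.0
```

```bash
python3 -c "
from h import *
st()
im,d,W=cloud('wrist')
comps(im,W,lo=.03)
go(.4473,.0125,.0355,59.4)"
```

```text
t 52.3 [0.4486 0.012  0.135 ] yaw 59.4 tilt [-0.004 -0.   ] w 0.0850 gf 0 F [-0.3  0.1  0.5] j [ 0.03  0.23 -0.32  1.02 -0.    2.13]
[578.  39.] 9021 rect [648.9  22.7  54.9  71.1  59. ] z 53 top [646.2  21.4  49.9  66.9  59.4] hue 77 92
[605. 174.] 6391 rect [642.3 -74.   66.8  56.6  42.8] z 74 top [627.  -80.5  22.8   6.7  82.4] hue 86 39
[296. 203.] 276 rect [431.3  22.   21.9   5.9  58.9] z 44 top [431.2  22.   21.9   5.8  59.9] hue 105 2
[343. 203.] 268 rect [462.1   3.7  22.    6.1  59.7] z 44 top [462.1   3.7  21.9   6.1  59.7] hue 107 2
turn z 0.0001 (-0.0 deg, 1 rows) shift [-0.0046 -0.0134  0.5036] rows 2.5 j6 now 2.13
```

>>> apply_moves([
  [[0,-0.009,0.1],[0,0,0],1],
  [[0,0,0.15],[0,0,0],1],
  [[0,0,0.15],[0,0,0],1],
  [[0,0,0.08],[0,0,0],1],
  [[0,0,0.02],[0,0,0],1],
  [[0,0,0],[0,0,0],1],
  [[0,0,0],[0,0,0],0],
  [[0,0,0],[0,0,0],0],
])

```text
clock: 53.05
eef_pos: [0.4504, 0.0129, 0.0379]
tool_rot: [0.869, 0.496, 0.002, 0.001]
ft_force: [-0.3, -0.3, 0.4]
grip_width: 0.064
grasp_force: 0.0
```

>>> apply_moves([
  [[0,0,0],[0,0,0],0],
  [[0,0,0],[0,0,0],0],
  [[0,0,0],[0,0,0],0],
  [[0,0,0],[0,0,0],0],
  [[0,0,0],[0,0,0],0],
  [[0,0,0],[0,0,0],0],
  [[0,0,0],[0,0,0],0],
  [[0,0,0],[0,0,0],0],
])

```text
clock: 53.72
eef_pos: [0.4498, 0.013, 0.0378]
tool_rot: [0.869, 0.496, 0.001, 0.001]
ft_force: [-0.7, 0.5, 6.3]
grip_width: 0.0408
grasp_force: 61.5
```

```bash
python3 -c "
from h import *
st();go(.6542,.0290,.095,176)"
```

```text
t 53.7 [0.4498 0.013  0.0378] yaw 59.4 tilt [0.003 0.   ] w 0.0408 gf 62 F [-0.7  0.5  6.3] j [ 0.03  0.36 -0.45  0.76  0.    2.13]
turn z -0.6476 (116.6 deg, 17 rows) shift [-1.0138  0.1512 -0.2859] rows 5.2 j6 now 2.13
```

>>> apply_moves([
  [[0,0,-0.1],[0,0,-0.0155],0],
  [[0,0,-0.2],[0,0,-0.0395],0],
  [[0,0,-0.2],[0,0,-0.0395],0],
  [[0,0,-0.2],[0,0,-0.0395],0],
  [[0,0,-0.1],[0,0,-0.0395],0],
  [[0,0,0],[0,0,-0.0395],0],
  [[0,0,0],[0,0,-0.0395],0],
  [[0,0,0],[0,0,-0.0395],0],
])

```text
clock: 54.38
eef_pos: [0.4487, 0.0129, 0.1974]
tool_rot: [0.557, 0.831, 0.001, 0.001]
ft_force: [0.9, -0.2, -1.4]
grip_width: 0.0406
grasp_force: 61.3
```

>>> apply_moves([
  [[0,0,0],[0,0,-0.0395],0],
  [[0,0,0],[0,0,-0.0395],0],
  [[0,0,0],[0,0,-0.0395],0],
  [[0,0,0],[0,0,-0.0395],0],
  [[0,0,0],[0,0,-0.0395],0],
  [[0,0,0],[0,0,-0.0395],0],
  [[0,0,0],[0,0,-0.0395],0],
  [[0,0,0],[0,0,-0.0395],0],
])

```text
clock: 55.05
eef_pos: [0.4482, 0.0129, 0.1965]
tool_rot: [0.094, 0.996, -0.0, 0.0]
ft_force: [-0.7, 0.8, -0.5]
grip_width: 0.041
grasp_force: 61.2
```

>>> apply_moves([
  [[-0.1,0.02,0],[0,0,-0.0395],0],
  [[-0.18,0.026,0],[0,0,0],0],
  [[-0.18,0.026,0],[0,0,0],0],
  [[-0.18,0.026,0],[0,0,0],0],
  [[-0.18,0.026,0],[0,0,0],0],
  [[-0.185,0.027,0.05],[0,0,0],0],
  [[0,0,0.15],[0,0,0],0],
  [[0,0,0.2],[0,0,0],0],
])

```text
clock: 55.72
eef_pos: [0.657, 0.0267, 0.1185]
tool_rot: [0.035, 0.999, 0.0, 0.005]
ft_force: [0.1, -0.2, -1.4]
grip_width: 0.0411
grasp_force: 61.3
```

>>> apply_moves([
  [[0,0,0.1],[0,0,0],0],
  [[0,0,0],[0,0,0],0],
  [[0,0,0],[0,0,0],0],
  [[0,0,0],[0,0,0],0],
  [[0,0,0],[0,0,0],0],
  [[0,0,0],[0,0,0],0],
  [[0,0,0],[0,0,0],0],
  [[0,0,0],[0,0,0],0],
])

```text
clock: 56.38
eef_pos: [0.6517, 0.0264, 0.0974]
tool_rot: [0.035, 0.999, 0.0, 0.001]
ft_force: [-0.3, -0.5, -0.6]
grip_width: 0.0406
grasp_force: 61.7
```

```bash
python3 -c "
from h import *
st();go(.6525,.0291,.0775,176)"
```

```text
t 56.4 [0.6517 0.0264 0.0974] yaw 176.0 tilt [0.002 0.   ] w 0.0406 gf 62 F [-0.3 -0.5 -0.6] j [ 0.04  0.63  0.21  1.15 -0.    0.11]
turn z -0.0001 (0.0 deg, 1 rows) shift [-0.0032  0.0139  0.0997] rows 0.5 j6 now 0.11
```

>>> apply_moves([
  [[-0.003,0.014,0],[0,0,0],0],
  [[0,0,0.03],[0,0,0],0],
  [[0,0,0.02],[0,0,0],0],
  [[0,0,0.015],[0,0,0],0],
  [[0,0,0.015],[0,0,0],0],
  [[0,0,0.012],[0,0,0],0],
  [[0,0,0.008],[0,0,0],0],
  [[0,0,0],[0,0,0],0],
])

```text
clock: 57.05
eef_pos: [0.6518, 0.0291, 0.0762]
tool_rot: [0.035, 0.999, 0.0, -0.0]
ft_force: [-1.7, 0.1, 1.8]
grip_width: 0.0408
grasp_force: 62.1
```

```bash
python3 -c "
from h import *
st()"
```

```text
t 57.0 [0.6518 0.0291 0.0762] yaw 176.0 tilt [-0.001  0.   ] w 0.0408 gf 62 F [-1.7  0.1  1.8] j [0.04 0.65 0.19 1.11 0.   0.11]
```

>>> apply_moves([
  [[0,0,0.006],[0,0,0],0],
  [[0,0,0.006],[0,0,0],0],
  [[0,0,0.005],[0,0,0],0],
  [[0,0,0.004],[0,0,0],0],
  [[0,0,0],[0,0,0],0],
  [[0,0,0],[0,0,0],0],
  [[0,0,0],[0,0,0],0],
  [[0,0,0],[0,0,0],0],
])

```text
clock: 57.72
eef_pos: [0.6522, 0.0292, 0.0729]
tool_rot: [0.035, 0.999, 0.0, 0.0]
ft_force: [-3.9, -0.7, 4.9]
grip_width: 0.0406
grasp_force: 62.5
```

>>> apply_moves([
  [[0,0,0],[0,0,0.02],0],
  [[0,0,0],[0,0,0.035],0],
  [[0,0,0],[0,0,0.035],0],
  [[0,0,0],[0,0,0.035],0],
  [[0,0,0],[0,0,0.035],0],
  [[0,0,0],[0,0,0.035],0],
  [[0,0,0],[0,0,0],0],
  [[0,0,0],[0,0,0],0],
])

```text
clock: 58.38
eef_pos: [0.6531, 0.0294, 0.0733]
tool_rot: [0.335, 0.942, 0.001, 0.001]
ft_force: [-1.3, -0.1, 4.2]
grip_width: 0.0407
grasp_force: 62.4
```

```bash
python3 -c "
from h import *
st();print(bot.get_obs()['ft_torque'])"
```

```text
t 58.4 [0.6531 0.0294 0.0733] yaw 140.9 tilt [0.003 0.   ] w 0.0407 gf 62 F [-1.3 -0.1  4.2] j [0.04 0.65 0.18 1.1  0.   0.73]
[ 0.17156713  0.31304988 -0.015184  ]
```

>>> apply_moves([
  [[0,0,0.003],[0,0,0.035],0],
  [[0,0,0],[0,0,0.035],0],
  [[0,0,0],[0,0,0.035],0],
  [[0,0,0],[0,0,0.035],0],
  [[0,0,0],[0,0,0.035],0],
  [[0,0,0],[0,0,0.03],0],
  [[0,0,0],[0,0,0.02],0],
  [[0,0,0],[0,0,0.015],0],
])

```text
clock: 59.05
eef_pos: [0.6536, 0.0296, 0.073]
tool_rot: [0.659, 0.752, 0.002, 0.001]
ft_force: [-1.9, 1.0, 5.5]
grip_width: 0.0406
grasp_force: 62.6
```

```bash
python3 -c "
from h import *
st();print(bot.get_obs()['ft_torque'])"
```

```text
t 59.0 [0.6536 0.0296 0.073 ] yaw 97.5 tilt [0.004 0.001] w 0.0406 gf 63 F [-1.9  1.   5.5] j [0.04 0.66 0.18 1.09 0.   1.48]
[0.28360098 0.09403948 0.01449652]
```

Turned 78.5 degrees. Releasing, rising and checking.

>>> apply_moves([
  [[0,0,0],[0,0,0],0],
  [[0,0,0],[0,0,0],0.8],
  [[0,0,0],[0,0,0],0.8],
  [[0,0,0],[0,0,0],0.8],
  [[0,0,0],[0,0,0],0.8],
  [[0,0,-0.08],[0,0,0],1],
  [[0,0,-0.15],[0,0,0],1],
  [[0,0,-0.2],[0,0,0],1],
])

```text
clock: 59.72
eef_pos: [0.6494, 0.029, 0.1539]
tool_rot: [0.658, 0.753, -0.003, -0.003]
ft_force: [0.4, 0.2, 0.2]
grip_width: 0.0856
grasp_force: 0.0
```

>>> apply_moves([
  [[-0.1,0,-0.2],[0,0,0],1],
  [[-0.15,0,-0.15],[0,0,0],1],
  [[-0.1,0,0],[0,0,0],1],
  [[0,0,0],[0,0,0],1],
  [[0,0,0],[0,0,0],1],
  [[0,0,0],[0,0,0],1],
  [[0,0,0],[0,0,0],1],
  [[0,0,0],[0,0,0],1],
])

```text
clock: 60.38
eef_pos: [0.6606, -0.0372, 0.2229]
tool_rot: [0.658, 0.753, -0.001, -0.001]
ft_force: [0.2, -0.5, -0.3]
grip_width: 0.0856
grasp_force: 0.0
```

```bash
python3 -c "
from h import *
st()
im,d,W=cloud('wrist');save('w11.png',im)
W[W[...,2]>.1]=np.nan
comps(im,W,lo=.055);comps(im,W,lo=.03)
im,d,W=cloud('top')
W[abs(W[...,1])>.45]=np.nan
comps(im,W,hi=.13,mn=60)"
```

```text
t 60.4 [ 0.6606 -0.0372  0.2229] yaw 97.8 tilt [-0.002  0.   ] w 0.0856 gf 0 F [ 0.2 -0.5 -0.3] j [-0.06  0.59  0.46  1.45  0.    1.38]
[303. 114.] 205 rect [635.7  25.2   6.   20.9   7.6] z 80 top [635.4  25.2   6.   20.9   9.1] hue 100 6
[344. 115.] 215 rect [671.1  30.1   5.9  20.8   8.3] z 80 top [671.1  30.1   5.9  20.8   8.3] hue 105 6
[286. 223.] 186 rect [630.6 -80.4   5.8  21.2   8.1] z 79 top [630.5 -79.2   5.5  18.7   7.4] hue 103 4
[322. 223.] 148 rect [665.7 -74.    5.8  16.7   7.3] z 79 top [665.6 -74.1   5.8  16.7   7.9] hue 105 4
[325. 112.] 4061 rect [654.2  29.   66.2  66.   85.8] z 79 top [653.4  27.7  41.8  20.8   7.9] hue 84 15
[304. 211.] 2824 rect [647.4 -73.5  55.9  66.2  86.7] z 79 top [648.3 -77.   41.2  18.6   6.9] hue 86 26
[173.  75.] 1412 rect [877.4 424.1  51.4 164.   89.9] z 83 top [8.775e+02 4.241e+02 1.631e+02 5.040e+01 2.000e-01] hue 109 179
[487.  92.] 1795 rect [ 883.1 -413.3   73.4  143.7   90. ] z 102 top [ 883.6 -413.7   71.6  142.4   89.7] hue 4 186
[283. 114.] 577 rect [807.6 106.1  88.9 101.9   4.7] z 30 top [794.  118.4 106.4  80.   67.1] hue 18 6
[430. 147.] 396 rect [ 752.4 -297.6   25.5  180.3   32.8] z 28 top [ 727.2 -260.8   22.6   88.6   30.8] hue 1 181
[272. 161.] 798 rect [649.5 136.7 125.  124.5  86.4] z 30 top [667.8 135.3 125.   85.2  86.8] hue 108 152
[169. 164.] 704 rect [629.6 392.1  54.   52.6   6.4] z 114 top [631.7 393.5  49.9  50.1  12.5] hue 98 6
[482. 193.] 463 rect [ 625.2 -410.5   67.1   68.5   71.2] z 43 top [ 624.8 -410.4   32.2   35.     7.6] hue 108 16
[209. 199.] 153 rect [558.2 293.6  43.4  45.1  85.7] z 46 top [558.3 293.8  19.6  41.8  43.6] hue 120 4
[398. 216.] 261 rect [ 5.469e+02 -1.972e+02  4.590e+01  4.410e+01  1.000e-01] z 21 top [ 547.1 -195.8   41.3   44.1   40.6] hue 30 130
```

View pics/w11.png

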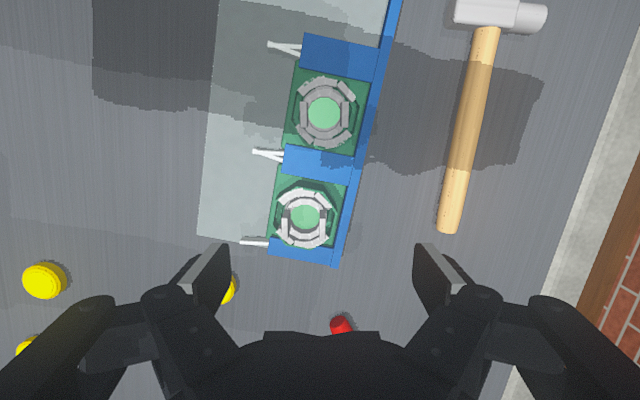

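Both bodies are home at (325,112) and (305,215). Each has its green glass under a ring turned about 78 degrees, with the ears at the snug height. The bystanders seen in these views have not moved, and the gripper is clear. Handing in.

```bash
python3 -c "
from h import *
print(bot.job_done())"
```

```text
the job is handed in; nothing more can be done
None
```

I handed the job in at about 60 s of the 210 s allowed; no verdict came back. Both green bodies present were in the jig (middle and right bays), each with its glass flat and its ring turned about 78°, sitting at the snug height. The right body was knocked out of its bay partway through and I slid it home again before fitting its glass.

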